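# Fasten the tiffin's side catch

### The job

One side catch of the three-tier steel tiffin is undone. Hook its wire loop into the keeper on the lid, then push the lever down and in, over its dead point, until it lies flat against the tiffin and holds the lid clamped by itself. Feel your way and stay gentle, the steel is thin: do not force the loop on the keeper, do not lean on the lid or ram the lever, and do not disturb the other things on the stool.

Things in the scene. Friction and masses are not known exactly. Their poses are not given: they have to be found in the camera images.
- tiffin: Round steel tiffin carrier of three stacked tiers, 124 mm across, 174 mm high with its lid; full, heavy, fixed. Origin: centre of its underside, z up. The undone catch is on its -x side ('outward' = its -x); the catch's hinge axes lie along its y. The strap on that side has its face 63.5 mm from the tiffin's axis. A like catch on the +x side is closed.
- catch_pivot (a point): Fixed hinge pin of the catch's lever, 74.5 mm outward of the tiffin's axis, 134 mm above the stool. Offsets (r, z) in mm in these notes are outward and up from this pin. The loop's own pin rides on the lever, 14 mm from here: with joint lever = q it is at (14 cos b, 14 sin b), b = q - 1.833 rad.
- lever_mid (a point): Point on the lever's outer face, 30 mm along it. The lever is a steel strip 18 mm wide, 3 mm thick, from the pivot to 52 mm from it; the last 8 mm flare 3 mm outward. With joint lever = q it points along (sin q, -cos q); its outer face looks along (cos q, sin q) and lies 5 mm that way from the line through the pivot.
- loop_bar (a point): Centre of the cross-bar at the free end of the loop of 4 mm wire; bar 37 mm from the loop's pin on the lever. The loop is 31 mm wide over its two legs (the lever lies between them) and can be pinched across them at the bar; lever and loop then follow the bar wherever it is led (within 50 mm of the pivot).
- keeper_seat (a point): Place of the bar's centre when fully down in the keeper, mid-pocket, at (-1.5, 26) with the lid loose; axes as the tiffin's. The keeper on the lid's side is an open-topped pocket 7 mm wide: back plate (20 mm wide, face at r -5, up to z 40, the lid's top height; it stands 9 mm off the lid's side), floor (16 mm wide, top at z 24), upturned lip (r 2 to 5, top at z 30).
- lever (a joint): Lever angle, rad: 0 = shut, flat on the strap, pointing down; 1.57 = straight outward; up to 2.75. Stays where left. About 1.17 when the bar is seated; below 1.0 it draws the lid down: some 5 N at 30 mm from the pivot, most near 0.7; past the dead point (about 0.26) it snaps to 0 by itself.
- lid (a joint): How far the lid's near side is pressed into its springy gasket, rad about the far catch, 148 mm from the seat: 0 = loose; about 0.015 (2 mm) with the catch shut and hooked; stays 0 if the lever is shut with the loop not in the keeper.
- loop: The wire loop. Origin: its pin on the lever; z along the legs toward the bar, y along the pin. Its hinge is stiff enough to stay where left. Leading it takes 1 to 4 N, changing sign when the motion turns; the thin wire turns and can slip some mm in the fingers, so its true place must be felt at the keeper: moved inward above the lip the bar meets the back plate, then slid down it meets the floor.
- cover: The lid with its two keepers, 122 mm across, a flat wire handle folded on top. Origin: 74.5 mm from the tiffin's axis on the +x side, 160 mm above the stool; axes as the tiffin's.
- torch: Black plastic torch with a thumb slide, 150 mm long, 44 mm thick at the head, lying. Bystander. Origin on the stool under its middle, x toward the head.
- bangles: Stack of five glass bangles, 70 mm across, 30 mm high. Bystander. Origin: centre of the underside.
- bottle: Empty white plastic bottle with a twist cap, 66 mm across, 190 mm high. Bystander. Origin: centre of the underside.
- tumbler: Steel drinking tumbler, 72 mm across, 100 mm high. Bystander. Origin: centre of the underside.
- katori: Small steel bowl, 90 mm across, 40 mm high. Bystander. Origin: centre of the underside.
- spoon: Steel spoon, 160 mm long, lying. Bystander. Origin on the stool under its middle, x toward its bowl.
Not all that is in view belongs to the job. Leave any blue or yellow look-alike of the tiffin alone.

How it is judged:
By the outcome, as a careful person would: the job done as asked, in the order asked, and still so for the second after the job is handed in, with the robot touching nothing.
It also fails if it takes over 54 s, if anything falls off the work surface, if the arm or the gripper's body presses on something with over 40 N, if the wrist force passes 120 N, or if a joint passes its speed limit or range.

### The arm

A 7-joint arm with a two-finger parallel gripper is mounted at the origin on the work surface. World frame = base frame: x ahead of the robot, y to its left, z up, the work surface at z = 0. Lengths are in m, angles in rad, forces in N, time in s.
With the tool pointing down it reaches from about 0.35 to 0.9 m from the base axis. Payload 8.1 kg.
Tool frame: the origin (TCP) lies at the very end of the fingers, on their centre line; the grasp point (between the pads) lies 19 mm behind it (arm.grip_depth is the distance from the TCP to the grasp point, in m); x points along the fingers, z is the direction in which the jaws open and shut, and the axes are right-handed (so a half turn about x gives the same grasp; the last joint's range is limited). The gripper opens to 92 mm and grips with 3 to 60 N. Pads are 19 mm wide; open, the fingers measure 130 mm over their backs; the gripper's body (75 mm by 190 mm) begins 47 mm behind the grasp point.
Start: joints at [1.178, 0.434, 0.025, 1.573, -0.012, 1.134, -0.075], TCP at [0.179, -0.599, 0.227] pointing down, gripper open.
Joint ranges: [-2.62, 2.62], [-0.44, 2.09], [-1.27, 1.32], [0.08, 2.57], [-1.32, 4.46], [0.12, 2], [-2.74, 2.74]. Speed limits (rad/s): [2.22, 2.22, 3.01, 3.01, 3.14, 3.14, 3.14].

### API

Orientations are given as a rotation vector (axis times angle).
In Python, from cell import status, cams, arm gives the robot as it stands. The module is installed in compiled form; this text tells all that it offers.
- The arm moves only by the tool step_arm, never from a script. Its argument "rows" is a list of rows, each a list of 7 numbers: the gripper command: -1 is fully open, 1 is shut, values between are in proportion, then the shift along the tool's x, y, z as a fraction of full scale, then the turn, a rotation vector about the tool's x, y, z as a fraction of full scale. In form: [[grip, x, y, z, rx, ry, rz], ...]. A call has 1 to 12 rows; each row is the pose to reach, as a shift and turn from the pose commanded when the call began, along the tool's axes at that moment; what a row does not reach only later rows make up. Full scale, the value 1, is 80 cm for a shift and 60 degrees for a turn. A row lasts 1/12 s, in which the tool goes at most 41.7 mm and 7.16 degrees, less where a joint would pass 70% of its speed; a pose out of reach is approached as far as the arm can. A call with a number of a shift or a turn outside -1 to 1 is refused whole. A call with a gripper value outside its range is refused whole. The fingers move at their own pace and stop on an object; "newtons" is the grip in N (left out, the last holds). Time passes only in rows, so rows that repeat a pose let the fingers close. It gives the time, the measured TCP pose, the force and the opening at its end, in the units of the state.
- status.observe(): the state, without advancing time (a new reading comes with each control period).
- cams.get_image(name): name is "scene" or "top" or "wrist"; returns a dict with "pixels" (420x560x3 uint8, red, green, blue), "range_z" (420x560 float32, m along the optical axis (not along the pixel's ray), 0 where there is no reading), "camera_matrix" (3x3 intrinsics, pixels), "distortion" ([k1, k2, p1, p2, k3] as OpenCV has them; the pictures are not rectified), "eye" and "attitude" of the camera in the world; the wrist camera has in their place "tool_from_camera" (4x4, takes a point from camera to tool coordinates, whose origin is the TCP and whose axes are the tool frame's). Camera axes: x right, y down, z forward; pixel columns grow to the right and rows downward; lengths in m; the calibration is good to about 2 mm. A picture is of the moment at which its call begins: read the wrist's pose just before it.
- arm.sign_off(): hands the job in, once; it reports no verdict.
The state is a dict: "clock": time; "joints": joint angles; "dq": joint speeds; "joint_efforts": joint torques, N m; "position": TCP position; "ee_rot": TCP orientation; "force": force on the tool from outside, world axes, zero at the start; "ft_torque": the same for the moment, N m; "width": opening from 0.0 (shut) to 1.0 (fully open).
Only numpy, scipy, OpenCV 4.12 (cv2) and the standard library are available. Lean on these libraries where they do the work, as an engineer would, in place of code of your own. Each camera call takes 0.05 s, during which the arm holds its last target.

## Working session

There is one attempt and no reset: what is moved stays moved. The work goes in short steps, Python scripts to look and compute and a tool call to move; the robot and the scene stay as the last step left them, time stands still between calls to the robot, and variables do not carry over. Pictures are saved under pics/ and viewed, and the job is handed in when it is done.

Besides the shell and the picture viewer there is one more tool, called as name(argument=value, ...), one argument or row to a line, values as JSON. step_arm: Moves the arm, as the interface text tells. Its arguments: {"type":"object","properties":{"rows":{"type":"array","items":{"type":"array","items":{"type":"number"}}},"newtons":{"type":"number"}},"required":["rows"]}

```bash
mkdir -p pics; ls
cat > h.py <<'E'
import numpy as np, cv2
from cell import status, cams, arm
def grab(n,tag):
    s=status.observe(); d=cams.get_image(n)
    cv2.imwrite(f"pics/{tag}.png",cv2.cvtColor(d["pixels"],cv2.COLOR_RGB2BGR))
    np.savez(f"pics/{tag}.npz",pos=s["position"],rot=s["ee_rot"],**d)
    return s,d
E
python3 - <<'E'
from h import *
print(status.observe(), arm.grip_depth)
for n in ["scene","top","wrist"]:
    s,d=grab(n,n+"0"); print(n,d["camera_matrix"],d["distortion"],d.get("eye"),d.get("attitude"),d.get("tool_from_camera"))
E
```

```text
pics
{'clock': 0.0, 'joints': array([ 1.17837857,  0.43519672,  0.02498216,  1.57407297, -0.01158268,
        1.13401053, -0.07508094]), 'dq': array([ 0.00102644,  0.0005377 , -0.00098745,  0.00025797, -0.00024592,
        0.00056684,  0.00116877]), 'joint_efforts': array([ 1.01263475e-03, -6.67834496e+01,  9.85324010e-01, -3.14452529e+01,
       -6.05703285e-02,  4.28092049e-02,  1.75422360e-04]), 'position': array([ 0.17840256, -0.59847303,  0.22597074]), 'ee_rot': array([ 0.99398865,  1.33381742, -0.99267642]), 'force': array([-0.75664693, -0.93025824,  0.2692101 ]), 'ft_torque': array([-0.04809785,  0.04193581,  0.00372192]), 'width': 1.0063419969787313} 0.0188
scene [[484.12145139   0.         281.09775056]
 [  0.         484.12145139 218.41107301]
 [  0.           0.           1.        ]] [-0.06080708  0.          0.          0.          0.        ] [1.23625046 0.66789676 0.84723843] [-0.93740131 -2.35191377  1.16430125] None
top [[398.25472277   0.         284.32960348]
 [  0.         398.25472277 214.29438453]
 [  0.           0.           1.        ]] [-0.07118474  0.          0.          0.          0.        ] [ 0.45390002 -0.00589602  1.12745636] [-2.16252951  2.18388107 -0.09251648] None
wrist [[354.82553633   0.         279.39502134]
 [  0.         354.82553633 216.58776034]
 [  0.           0.           1.        ]] [0.00190498 0.         0.         0.         0.        ] None None [[ 2.75994986e-04 -3.11005112e-01  9.50408199e-01 -1.58386576e-01]
 [-1.05421133e-03 -9.50407797e-01 -3.11004674e-01  8.50649271e-02]
 [ 9.99999406e-01 -9.16095361e-04 -5.90172899e-04 -4.22887813e-04]
 [ 0.00000000e+00  0.00000000e+00  0.00000000e+00  1.00000000e+00]]
```

View pics/scene0.png

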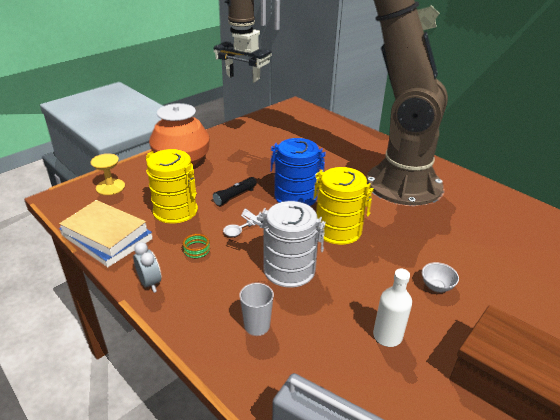

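View pics/top0.png

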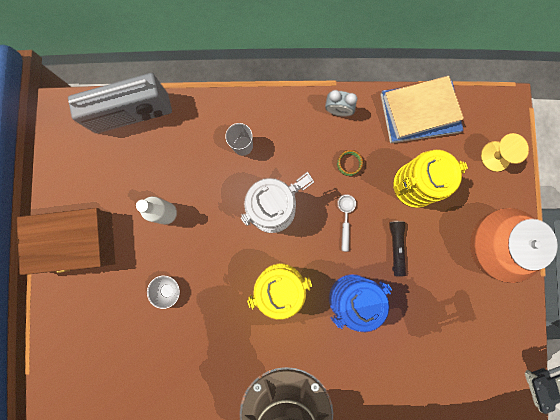

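View pics/wrist0.png

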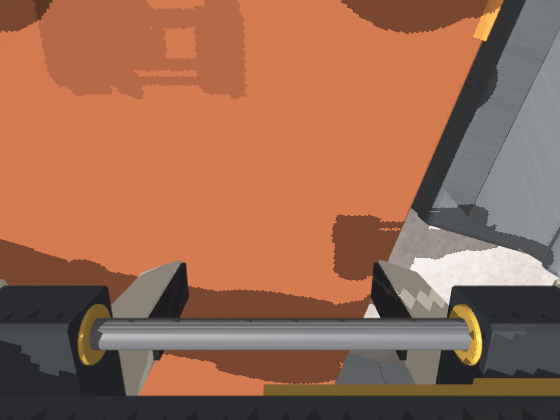

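```bash
cat >> h.py <<'E'
from scipy.spatial.transform import Rotation as R
def cloud(d,pos=None,rot=None):
    K=d["camera_matrix"];D=d["distortion"];Z=d["range_z"]
    h,w=Z.shape
    u,v=np.meshgrid(np.arange(w),np.arange(h))
    p=cv2.undistortPoints(np.stack([u,v],-1).reshape(-1,1,2).astype(np.float64),K,D).reshape(h,w,2)
    P=np.dstack([p[...,0]*Z,p[...,1]*Z,Z])
    if "tool_from_camera" in d:
        T=np.array(d["tool_from_camera"]); P=P@T[:3,:3].T+T[:3,3]
        return P@R.from_rotvec(rot).as_matrix().T+pos
    return P@R.from_rotvec(d["attitude"]).as_matrix().T+d["eye"]
E
python3 - <<'E'
from h import *
d=dict(np.load("pics/top0.npz")); W=cloud(d)
s=np.array(W[205,270]); print(s, W[182,302],W[177,308],W[190,296])
m=(abs(W[...,2]-.174)<.006)&(np.hypot(W[...,0]-s[0],W[...,1]-s[1])<.1)
px=np.argwhere(m)[:,::-1].astype(np.float32)
(c,r)=cv2.minEnclosingCircle(px);print(c,r, len(px))
P=W[m]; print(P.mean(0),P.min(0),P.max(0))
m2=(W[...,2]>.1)&(np.hypot(W[...,0]-s[0],W[...,1]-s[1])<.14)
for n,x0,y0 in [("top",225,155)]:
    im=cv2.imread("pics/top0.png")[150:250,220:330]; cv2.imwrite("pics/top_z.png",cv2.resize(im,None,fx=6,fy=6,interpolation=cv2.INTER_CUBIC)[:600,:660])
im=cv2.imread("pics/scene0.png")[190:300,240:350]; cv2.imwrite("pics/scene_z.png",cv2.resize(im,None,fx=5,fy=5,interpolation=cv2.INTER_CUBIC))
E
```

```text
[0.562827   0.03256503 0.1718454 ] [ 0.62186784 -0.0463554   0.15069732] [ 0.63264063 -0.06093287  0.15967486] [ 0.60109705 -0.03106715  0.15641339]
(269.5, 202.5) 28.85317611694336 1936
[0.56890985 0.03401829 0.17348805] [ 0.50967973 -0.02821262  0.16824633] [0.62918174 0.09528613 0.17983254]
```

View pics/top_z.png

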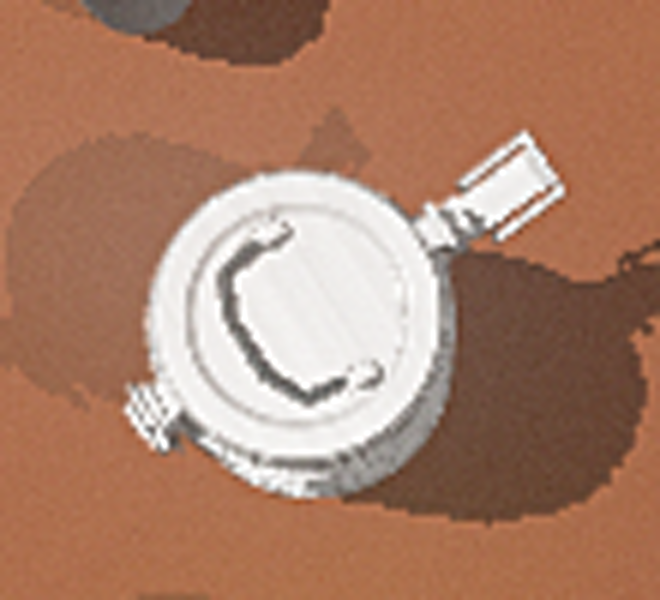

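View pics/scene_z.png

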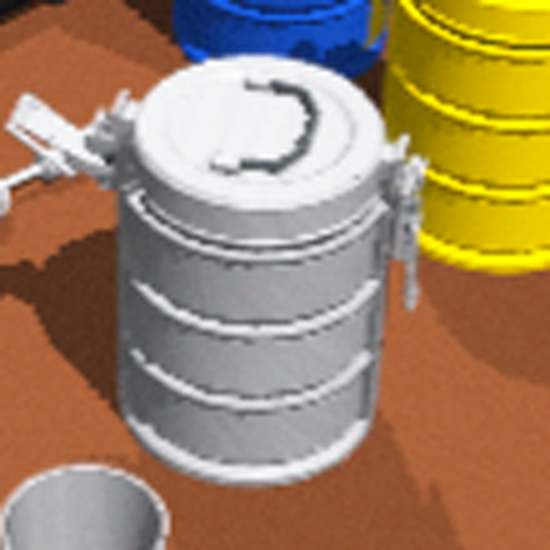

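Run:
```python
from h import *
s=status.observe(); M=R.from_rotvec(s["ee_rot"]).as_matrix(); print(M.round(3))
d=dict(np.load("pics/top0.npz")); W=cloud(d)
c=np.array([.569,.034]); 
v=W[...,:2]-c; rr=np.hypot(v[...,0],v[...,1])
m=(W[...,2]>.12)&(rr>.066)&(rr<.15)
ang=np.degrees(np.arctan2(v[m][:,1],v[m][:,0]))
for a,r,z,p in sorted(zip(ang,rr[m],W[m][:,2],np.argwhere(m).tolist())): print(round(a,1),round(r*1e3),round(z*1e3),p)
```

```text
[[-0.     0.958  0.286]
 [ 0.001  0.286 -0.958]
 [-1.    -0.    -0.001]]
-160.9 122 1127 [0, 529]
-160.9 122 1127 [1, 108]
-160.9 122 1127 [1, 256]
-160.9 122 1127 [1, 391]
-160.9 122 1127 [3, 217]
-160.9 122 1127 [4, 347]
-160.9 122 1127 [5, 5]
-160.9 122 1127 [5, 17]
-160.9 122 1127 [5, 145]
-160.9 122 1127 [5, 259]
-160.9 122 1127 [6, 486]
-160.9 122 1127 [6, 535]
-160.9 122 1127 [7, 310]
-160.9 122 1127 [7, 411]
-160.9 122 1127 [7, 417]
-160.9 122 1127 [8, 82]
-160.9 122 1127 [8, 322]
-160.9 122 1127 [8, 330]
-160.9 122 1127 [9, 201]
-160.9 122 1127 [11, 458]
-160.9 122 1127 [11, 504]
-160.9 122 1127 [12, 51]
-160.9 122 1127 [12, 274]
-160.9 122 1127 [14, 391]
-160.9 122 1127 [14, 399]
-160.9 122 1127 [14, 517]
-160.9 122 1127 [14, 554]
-160.9 122 1127 [15, 299]
-160.9 122 1127 [15, 345]
-160.9 122 1127 [15, 483]
-160.9 122 1127 [17, 21]
-160.9 122 1127 [17, 133]
-160.9 122 1127 [17, 308]
-160.9 122 1127 [17, 389]
-160.9 122 1127 [18, 151]
-160.9 122 1127 [18, 304]
-160.9 122 1127 [18, 326]
-160.9 122 1127 [18, 348]
-160.9 122 1127 [19, 37]
-160.9 122 1127 [19, 200]
-160.9 122 11
[... 28230 characters left out ...]
244]
125.3 71 159 [220, 246]
125.4 69 177 [219, 246]
125.5 79 164 [222, 243]
125.8 74 160 [221, 245]
126.3 67 174 [219, 247]
126.3 78 133 [223, 245]
126.7 77 166 [222, 244]
126.8 72 159 [221, 246]
127.2 76 159 [222, 245]
127.6 79 160 [223, 244]
127.9 69 174 [220, 247]
128.0 70 159 [221, 247]
128.4 78 126 [224, 246]
128.6 74 162 [222, 246]
128.7 67 168 [220, 248]
128.8 73 121 [223, 248]
129.4 69 129 [222, 249]
129.4 71 144 [222, 248]
129.5 72 159 [222, 247]
129.6 67 149 [221, 249]
129.7 75 158 [223, 246]
130.2 68 168 [221, 248]
130.2 71 122 [223, 249]
130.9 74 157 [223, 247]
131.5 67 137 [222, 250]
132.2 75 156 [224, 247]
133.4 71 124 [224, 250]
133.6 73 158 [224, 248]
133.9 72 145 [224, 249]
```

```bash
cat >> h.py <<'E'
def plan(target,Mt=None,steps=()):
    s=status.observe(); M=R.from_rotvec(s["ee_rot"]).as_matrix()
    sh=M.T@(np.array(target)-s["position"])/.8
    rt=R.from_matrix(M.T@Mt).as_rotvec()/np.radians(60) if Mt is not None else np.zeros(3)
    print("t",s["clock"].__round__(2),"pos",s["position"].round(4),"F",s["force"].round(2),"w",round(float(s["width"]),3)); print("shift",sh.round(4),"rot",rt.round(4))
AZ=np.radians(-58.)
def frame(az=AZ,tilt=0.):
    # tool x down (tilt: fingertips lean inward), y inward
    o=np.array([np.cos(az),np.sin(az),0]); z=np.array([0,0,1.])
    x=-z*np.cos(tilt)-o*np.sin(tilt); 
    zz=np.cross(x,-o); zz/=np.linalg.norm(zz); y=np.cross(zz,x)
    return np.stack([x,y,zz],1)
E
python3 - <<'E'
from h import *
plan([.63,-.064,.30],frame()); plan([.4,-.33,.30])
print(frame())
E
```

```text
t 0.15 pos [ 0.1785 -0.5986  0.2261] F [0.07 0.52 0.23] w 1.001
shift [-0.0918  0.7318 -0.4793] rot [-1.7567e+00 -8.0000e-04 -1.0000e-03]
t 0.15 pos [ 0.1785 -0.5986  0.2261] F [0.07 0.52 0.23] w 1.001
shift [-0.0921  0.3613 -0.2427] rot [0. 0. 0.]
[[-0.         -0.52991926  0.8480481 ]
 [ 0.          0.8480481   0.52991926]
 [-1.          0.          0.        ]]
```

step_arm(
  rows=[
    [-0.3,-0.092,0,0,0,0,0],
    [-0.3,-0.092,0.05,-0.03,0,0,0],
    [-0.3,-0.092,0.73,-0.48,-0.9,0,0],
    [-0.3,-0.092,0.73,-0.48,-0.9,0,0],
    [-0.3,-0.092,0.73,-0.48,-0.9,0,0],
    [-0.3,-0.092,0.73,-0.48,-0.9,0,0],
    [-0.3,-0.092,0.73,-0.48,-0.9,0,0],
    [-0.3,-0.092,0.73,-0.48,-0.9,0,0],
    [-0.3,-0.092,0.73,-0.48,-0.9,0,0],
    [-0.3,-0.092,0.73,-0.48,-0.9,0,0],
    [-0.3,-0.092,0.73,-0.48,-0.9,0,0],
    [-0.3,-0.092,0.73,-0.48,-0.9,0,0],
  ],
  newtons=5,
)

```text
clock: 1.15
position: [0.47, -0.2525, 0.2973]
ee_rot: [0.265, 1.554, -0.266]
force: [0.5, -0.3, 0.1]
width: 0.649
```

Run:
```python
from h import *
plan([.63,-.064,.26],frame()); print(status.observe()["joints"])
```

```text
t 1.15 pos [ 0.47   -0.2525  0.2973] F [ 0.52 -0.3   0.09] w 0.649
shift [0.0465 0.2887 0.1103] rot [-8.566e-01 -0.000e+00  2.000e-04]
[ 0.67092332  0.26048436 -0.35202092  1.66485621  0.0944556   1.23290447
 -0.04001032]
```

step_arm(
  rows=[
    [-0.3,0.046,0.289,0.11,-0.857,0,0],
    [-0.3,0.046,0.289,0.11,-0.857,0,0],
    [-0.3,0.046,0.289,0.11,-0.857,0,0],
    [-0.3,0.046,0.289,0.11,-0.857,0,0],
    [-0.3,0.046,0.289,0.11,-0.857,0,0],
    [-0.3,0.046,0.289,0.11,-0.857,0,0],
    [-0.3,0.046,0.289,0.11,-0.857,0,0],
    [-0.3,0.046,0.289,0.11,-0.857,0,0],
    [-0.3,0.046,0.289,0.11,-0.857,0,0],
  ],
)

```text
clock: 1.9
position: [0.6289, -0.0656, 0.2597]
ee_rot: [-0.437, 1.528, 0.437]
force: [-0.6, -0.6, -0.5]
width: 0.651
```

Run:
```python
from h import *
plan([.63,-.064,.26],frame()); print(status.observe()["joints"])
for n in ["scene","wrist"]: grab(n,n+"1")
im=cv2.imread("pics/scene1.png")[190:300,230:340]; cv2.imwrite("pics/scene1_z.png",cv2.resize(im,None,fx=5,fy=5,interpolation=cv2.INTER_CUBIC))
```

```text
t 1.9 pos [ 0.6289 -0.0656  0.2597] F [-0.64 -0.63 -0.53] w 0.651
shift [-0.0004  0.0009  0.0022] rot [-0.0007 -0.0011 -0.0006]
[ 0.39304124  0.4905466  -0.5744125   1.46817304  0.27173943  1.26422533
  0.34783673]
```

View pics/wrist1.png

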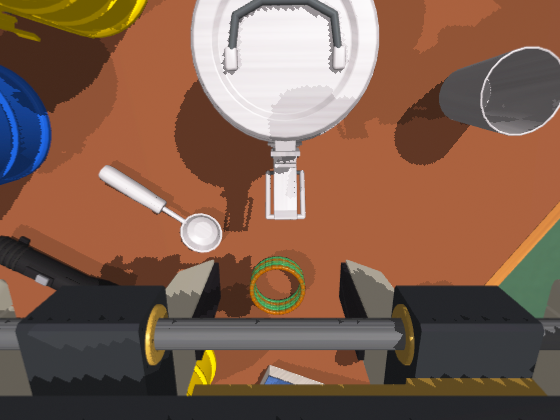

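View pics/scene1_z.png

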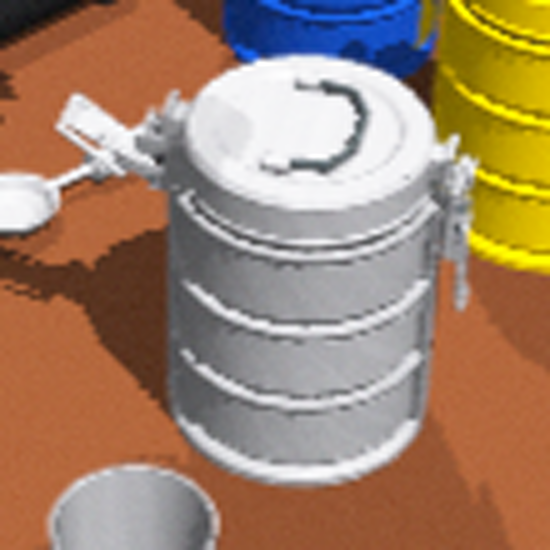

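Run:
```python
from h import *
f=np.load("pics/wrist1.npz"); d=dict(f); W=cloud(d,f["pos"],f["rot"])
im=d["pixels"]
# lid rim: extreme outer pixels w/ z near .17
m=(abs(W[...,2]-.171)<.006)&(np.hypot(W[...,0]-.569,W[...,1]-.034)<.064)
P=W[m][:,:2]
from scipy.optimize import least_squares
hull=cv2.convexHull(P.astype(np.float32)).reshape(-1,2)
g=hull[(hull-P.mean(0))@np.array([np.cos(AZ),np.sin(AZ)])>-0.01]
r=least_squares(lambda p:np.hypot(g[:,0]-p[0],g[:,1]-p[1])-p[2],[.569,.034,.061]);print("lid fit",r.x,np.abs(r.fun).max(),len(g))
crop=im[120:230,245:325]; cv2.imwrite("pics/wz.png",cv2.cvtColor(cv2.resize(crop,None,fx=7,fy=5.4,interpolation=cv2.INTER_NEAREST),cv2.COLOR_RGB2BGR))
c=r.x[:2]; 
for rows in [(140,146),(147,152),(153,160),(163,168),(175,178),(190,193),(205,208),(213,215),(216,220)]:
    sub=W[rows[0]:rows[1],250:325]; sel=sub[(sub[...,2]>.12)&(sub[...,2]<.2)]
    if len(sel):
        v=sel[:,:2]-c; a=AZ; o=np.array([np.cos(a),np.sin(a)]); yt=np.array([-np.sin(a),np.cos(a)])
        rr=v@o; tt=v@yt
        print(rows,"r-74.5: %.1f"%(rr.mean()*1e3-74.5),"t %.1f..%.1f"%(tt.min()*1e3,tt.max()*1e3),"z-134 %.1f (%.1f..%.1f)"%(np.median(sel[:,2])*1e3-134,sel[:,2].min()*1e3-134,sel[:,2].max()*1e3-134))
```

```text
lid fit [0.57163194 0.03289127 0.05847482] 0.003306134027915894 29
(140, 146) r-74.5: -16.6 t -15.5..14.9 z-134 35.7 (4.6..38.9)
(147, 152) r-74.5: -12.9 t -9.8..9.9 z-134 36.3 (6.2..40.8)
(153, 160) r-74.5: -7.5 t -10.6..10.9 z-134 25.5 (-0.2..41.7)
(163, 168) r-74.5: -0.8 t -8.1..9.1 z-134 30.0 (7.1..32.5)
(175, 178) r-74.5: 11.0 t -14.6..15.7 z-134 12.2 (3.8..14.2)
(190, 193) r-74.5: 21.7 t -14.5..15.3 z-134 17.1 (11.9..19.0)
(205, 208) r-74.5: 32.1 t -14.5..15.0 z-134 22.2 (19.1..24.3)
(213, 215) r-74.5: 37.1 t -14.4..15.6 z-134 25.8 (23.0..27.6)
(216, 220) r-74.5: 39.6 t -14.4..15.7 z-134 27.4 (23.9..29.7)
```

View pics/wz.png

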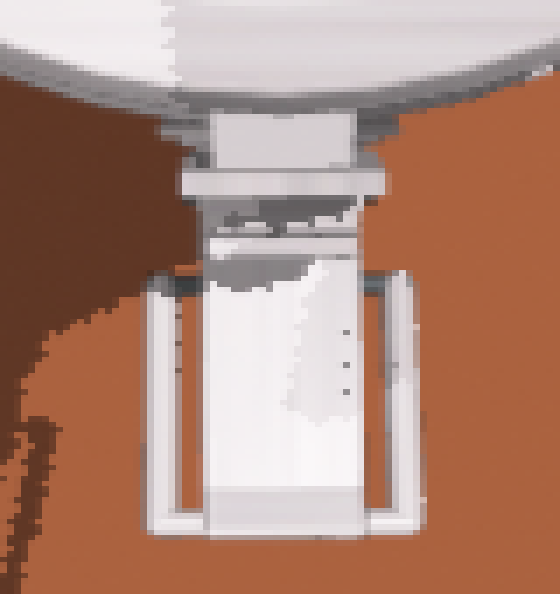

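```bash
cat >> h.py <<'E'
def ray_z(d,pos,rot,uv,z):
    p=cv2.undistortPoints(np.array(uv,float).reshape(-1,1,2),d["camera_matrix"],d["distortion"]).reshape(-1,2)
    v=np.c_[p,np.ones(len(p))]
    if "tool_from_camera" in d:
        T=np.array(d["tool_from_camera"]); M=R.from_rotvec(rot).as_matrix()
        o=M@T[:3,3]+pos; v=v@T[:3,:3].T@M.T
    else:
        o=d["eye"]; v=v@R.from_rotvec(d["attitude"]).as_matrix().T
    return o+v*((np.array(z)-o[2])/v[:,2])[:,None]
O=np.array([np.cos(AZ),np.sin(AZ),0]); YT=np.array([np.sin(AZ),-np.cos(AZ),0])
E
python3 - <<'E'
from h import *
f=np.load("pics/wrist1.npz"); d=dict(f)
c=np.array([.5695,.0336,0])
uv=[(285.4,156.5),(285.4,151.5),(285,163.3),(285,167.8)]
for (p,r) in zip(ray_z(d,f["pos"],f["rot"],uv,[.174,.174,.164,.164]),[-5,-8,2,5]):
    print(r,"pivot r from c:",((p-c)@O*1e3-r).round(2),"t",((p-c)@YT*1e3).round(2))
for z in (.156,.158,.160,.162):
  for p in ray_z(d,f["pos"],f["rot"],[(266.2,217),(305.7,217)],[z,z]): print(z,((p-c)@O*1e3).round(2),((p-c)@YT*1e3).round(2))
# top cam lid edge fit: colors
W=cloud(d,f["pos"],f["rot"])
for u,v in [(269,200),(269,190),(303,200),(303,190),(303,210),(268,210)]:
    p=W[v,u]; print(u,v,((p-c)@O*1e3-74.5).round(1),p[2]*1e3-134)
# lever surface fit
sub=W[172:210,277:293].reshape(-1,3); x=(sub-c)@O*1e3; k=np.polyfit(x,sub[:,2]*1e3,1); print("lever slope deg",np.degrees(np.arctan(k[0])),"z at x=74.5:",np.polyval(k,74.5))
E
```

```text
-5 pivot r from c: 72.71 t -1.76
-8 pivot r from c: 72.3 t -1.76
2 pivot r from c: 72.07 t -1.62
5 pivot r from c: 72.33 t -1.62
0.156 117.25 12.92
0.156 117.4 -17.82
0.158 116.59 12.84
0.158 116.74 -17.67
0.16 115.94 12.75
0.16 116.08 -17.52
0.162 115.28 12.67
0.162 115.43 -17.37
269 200 30.0 18.57399885331958
269 190 23.3 13.465845321142467
303 200 30.2 18.131843751186096
303 190 23.3 13.829458847766631
303 210 36.7 23.72148269001042
268 210 36.8 22.958688018351552
lever slope deg 24.509573943750336 z at x=74.5: 141.02617296141645
```

```bash
cat >> h.py <<'E'
PIV=np.array([.5695,.0336,0])+.0724*O-.0019*YT+np.array([0,0,.134])
def rz(r,z,off=3,tipz=10):  # TCP target with bar at (r,z)
    return PIV+O*(r+off)/1e3+np.array([0,0,(z-tipz)/1e3])
def where():
    s=status.observe(); v=(s["position"]-PIV)*1e3; print("t",round(float(s["clock"]),2),"TCP r %.1f t %.1f z %.1f"%(v@O,v@YT,v[2]),"F o %.1f y %.1f z %.1f"%(s["force"]@O,s["force"]@YT,s["force"][2]),"w",round(float(s["width"])*92,1),"rotdev",(np.degrees(R.from_matrix(frame().T@R.from_rotvec(s["ee_rot"]).as_matrix()).as_rotvec())).round(2))
E
python3 - <<'E'
from h import *
print(PIV); plan(rz(43.7,24),frame()); where()
E
```

```text
[ 0.60947745 -0.02679184  0.134     ]
t 2.0 pos [ 0.6287 -0.067   0.2603] F [0.04 0.36 0.59] w 0.653
shift [ 0.1404 -0.003   0.0064] rot [-0.005  -0.0008  0.0005]
t 2.0 TCP r 44.2 t 5.0 z 126.3 F o -0.3 y -0.2 z 0.6 w 60.1 rotdev [ 0.3   0.05 -0.03]
```

step_arm(
  rows=[
    [0.1,0.05,-0.003,0.0055,0,0,0],
    [0.1,0.1,-0.003,0.0055,0,0,0],
    [0.1,0.12,-0.003,0.0055,0,0,0],
    [0.1,0.13,-0.003,0.0055,0,0,0],
    [0.1,0.135,-0.003,0.0055,0,0,0],
    [0.1,0.14,-0.003,0.0055,0,0,0],
    [0.1,0.14,-0.003,0.0055,0,0,0],
  ],
)

```text
clock: 2.58
position: [0.6347, -0.0655, 0.1493]
ee_rot: [-0.437, 1.525, 0.436]
force: [0.3, 0.1, -0.4]
width: 0.45
```

Run:
```python
from h import *
where()
for n in ["scene","wrist"]: grab(n,n+"2")
where()
a=cv2.resize(cv2.imread("pics/scene2.png")[170:260,210:310],None,fx=4,fy=4,interpolation=cv2.INTER_CUBIC)
b=cv2.imread("pics/wrist2.png")[80:420,90:480]
h=np.zeros((360,800,3),np.uint8); h[:,:400]=a; h[:340,405:795]=b; cv2.imwrite("pics/c2.png",h)
```

```text
t 2.58 TCP r 46.2 t -0.9 z 15.3 F o 0.1 y -0.3 z -0.4 w 41.4 rotdev [ 0.06 -0.07 -0.06]
t 2.68 TCP r 46.0 t -1.2 z 15.9 F o 0.2 y -0.2 z 0.6 w 41.6 rotdev [ 0.02 -0.1  -0.08]
```

View pics/c2.png

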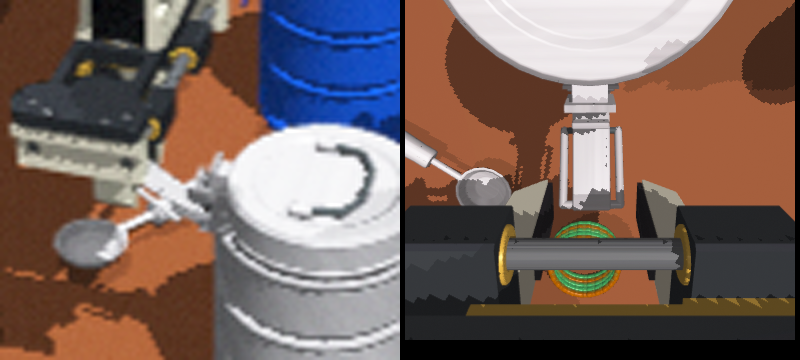

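Run:
```python
from h import *
f=np.load("pics/wrist2.npz"); d=dict(f); W=cloud(d,f["pos"],f["rot"])
M=R.from_rotvec(f["rot"]).as_matrix()
b=cv2.resize(d["pixels"][180:300,215:345],None,fx=6,fy=5,interpolation=cv2.INTER_NEAREST); cv2.imwrite("pics/w2z.png",cv2.cvtColor(b,cv2.COLOR_RGB2BGR))
for u,v in [(248,280),(307,280),(277,284),(307,270),(230,280),(325,280)]:
    p=W[v,u]; print(u,v,"tool",(M.T@(p-f["pos"])*1e3).round(1), "rz",((p-PIV)@O*1e3).round(1),(p[2]*1e3-134).round(1))
```

```text
248 280 tool [ -9.9   5.4 -14.3] rz 40.7 25.6
307 280 tool [-9.8  5.3 13.3] rz 40.8 25.5
277 284 tool [-11.9   4.4  -0.8] rz 41.7 27.7
307 270 tool [-6.1  8.6 13.5] rz 37.5 21.8
230 280 tool [-17.7   9.6 -21.5] rz 36.5 33.4
325 280 tool [-13.9   7.5  21.1] rz 38.6 29.6
```

View pics/w2z.png

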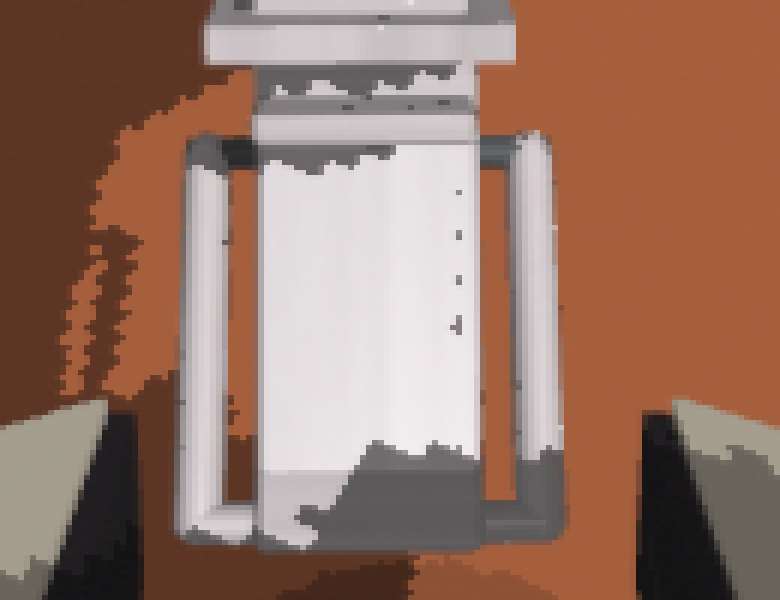

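step_arm(
  rows=[
    [0.1,0.004,0.002,-0.0005,0,0,0],
    [0.4,0.004,0.002,-0.0005,0,0,0],
    [0.6,0.004,0.002,-0.0005,0,0,0],
    [0.6,0.004,0.002,-0.0005,0,0,0],
    [0.6,0.004,0.002,-0.0005,0,0,0],
    [0.6,0.004,0.002,-0.0005,0,0,0],
  ],
  newtons=12,
)

```text
clock: 3.18
position: [0.6327, -0.0643, 0.1452]
ee_rot: [-0.438, 1.527, 0.437]
force: [-1.8, -1.7, -0.1]
width: 0.327
```

Run:
```python
from h import *
where()
s,d=grab("wrist","wrist3"); f=s
b=cv2.resize(d["pixels"][180:300,215:345],None,fx=6,fy=5,interpolation=cv2.INTER_NEAREST); cv2.imwrite("pics/w3z.png",cv2.cvtColor(b,cv2.COLOR_RGB2BGR))
```

```text
t 3.18 TCP r 44.1 t 0.2 z 11.2 F o 0.5 y 2.4 z -0.1 w 30.1 rotdev [-0.    0.04 -0.01]
```

View pics/w3z.png

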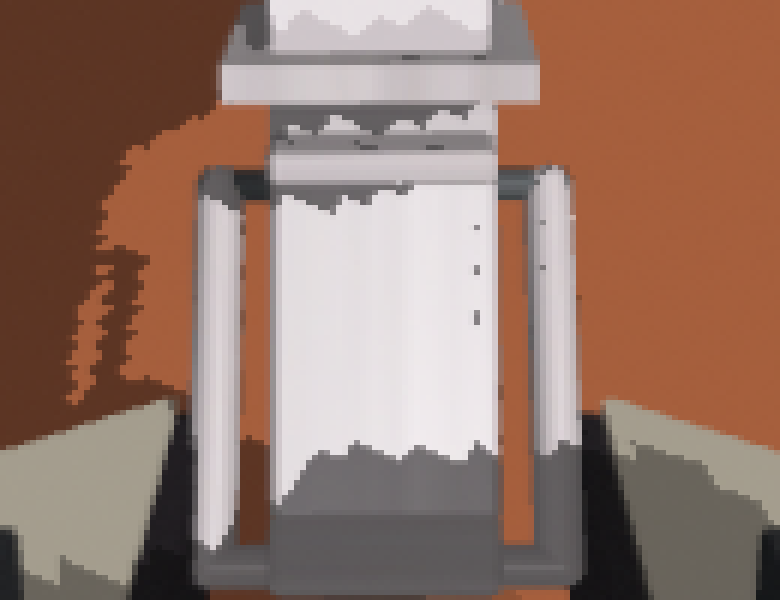

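step_arm(
  rows=[
    [0.6,-0.004,0.002,0,0,0,0],
    [0.6,-0.008,0.006,0,0,0,0],
    [0.6,-0.012,0.011,0,0,0,0],
    [0.6,-0.015,0.016,0,0,0,0],
    [0.6,-0.016,0.02,0,0,0,0],
    [0.6,-0.017,0.024,0,0,0,0],
    [0.6,-0.018,0.028,0,0,0,0],
    [0.6,-0.019,0.032,0,0,0,0],
    [0.6,-0.019,0.036,0,0,0,0],
    [0.6,-0.019,0.036,0,0,0,0],
  ],
)

```text
clock: 4.07
position: [0.6171, -0.0394, 0.1612]
ee_rot: [-0.439, 1.526, 0.437]
force: [-2.7, -5.6, 2.1]
width: 0.327
```

Run:
```python
from h import *
where()
for n in ["scene","wrist"]: s,d=grab(n,n+"4")
f=s; W=cloud(d,f["position"],f["ee_rot"]); M=R.from_rotvec(f["ee_rot"]).as_matrix()
a=cv2.resize(cv2.imread("pics/scene4.png")[180:270,220:320],None,fx=4,fy=4,interpolation=cv2.INTER_CUBIC)
b=cv2.resize(cv2.imread("pics/wrist4.png")[180:300,215:345],None,fx=3,fy=3,interpolation=cv2.INTER_CUBIC)
h=np.zeros((360,800,3),np.uint8); h[:,:400]=a; h[:,405:795]=b; cv2.imwrite("pics/c4.png",h)
```

```text
t 4.07 TCP r 14.8 t 0.2 z 27.2 F o 3.3 y 5.3 z 2.1 w 30.1 rotdev [-0.03  0.03 -0.06]
```

View pics/c4.png

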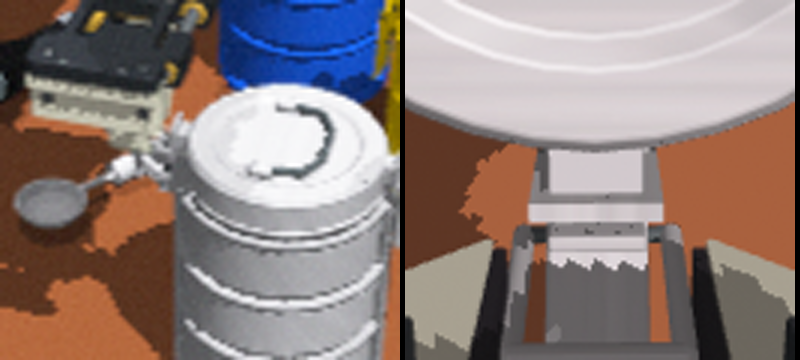

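Run:
```python
from h import *
for k in ["wrist3","wrist4"]:
    if k=="wrist3":
        pass
    f=np.load(f"pics/{k}.npz"); d=dict(f); W=cloud(d,f["pos"],f["rot"]); M=R.from_rotvec(f["rot"]).as_matrix()
    for u in (250,306):
        for v in (286,290,293,296,298):
            p=W[v,u]; print(k,u,v,(M.T@(p-f["pos"])*1e3).round(1),end=" ")
    print()
    # keeper backplate top, via depth
    P=(W-PIV)@O*1e3; Zz=W[...,2]*1e3-134
    for v in range(236,262,2): print(v,P[v,280].round(1),Zz[v,280].round(1),end=" | ")
    print()
```

```text
wrist3 250 286 [-12.    3.4 -13.3] wrist3 250 290 [-13.1   1.9 -13.2] wrist3 250 293 [-13.4   0.5 -13.2] wrist3 250 296 [-14.   -0.7 -13.2] wrist3 250 298 [145.2 -97.4 -28.4] wrist3 306 286 [-12.5   3.6  12.6] wrist3 306 290 [-13.    1.8  12.6] wrist3 306 293 [-13.4   0.5  12.6] wrist3 306 296 [-14.7  -0.3  12.6] wrist3 306 298 [144.6 -97.   26. ] 
236 19.2 14.7 | 238 20.1 14.9 | 240 21.0 15.1 | 242 22.1 15.0 | 244 22.3 16.8 | 246 23.8 15.8 | 248 24.2 17.1 | 250 25.3 16.9 | 252 25.4 19.0 | 254 27.2 17.3 | 256 27.8 18.2 | 258 28.4 19.2 | 260 29.8 18.3 | 
wrist4 250 286 [ -9.6   2.1 -13.5] wrist4 250 290 [-12.5   1.6 -13.3] wrist4 250 293 [-14.9   1.4 -13.1] wrist4 250 296 [-16.7   0.9 -13. ] wrist4 250 298 [-17.8   0.6 -12.9] wrist4 306 286 [-9.4  1.9 12.9] wrist4 306 290 [-12.1   1.3  12.7] wrist4 306 293 [-13.2   0.4  12.7] wrist4 306 296 [-16.8   1.   12.4] wrist4 306 298 [-18.4   0.9  12.3] 
236 -11.9 35.6 | 238 -11.3 36.5 | 240 -9.8 35.3 | 242 -9.2 36.1 | 244 -8.5 36.7 | 246 -8.8 39.9 | 248 -8.4 41.1 | 250 -7.4 41.0 | 252 -6.2 40.5 | 254 1.9 24.6 | 256 1.3 28.2 | 258 1.6 30.0 | 260 2.2 30.9 |
```

step_arm(
  rows=[
    [0.6,0.003,0.001,-0.0012,0,0,0],
    [0.6,0.006,0.003,-0.0012,0,0,0],
    [0.6,0.0075,0.006,-0.0012,0,0,0],
    [0.6,0.0075,0.01,-0.0012,0,0,0],
    [0.6,0.0075,0.01,-0.0012,0,0,0],
  ],
)

```text
clock: 4.58
position: [0.6122, -0.0321, 0.1541]
ee_rot: [-0.438, 1.526, 0.439]
force: [1.2, -2.2, -2.0]
width: 0.326
```

```bash
cat >> h.py <<'E'
def look(k,bar=True):
    where()
    for n in ["scene","wrist"]: s,d=grab(n,n+k)
    a=cv2.resize(cv2.imread(f"pics/scene{k}.png")[180:270,220:320],None,fx=4,fy=4,interpolation=cv2.INTER_CUBIC)
    b=cv2.resize(cv2.imread(f"pics/wrist{k}.png")[200:320,215:345],None,fx=3,fy=3,interpolation=cv2.INTER_CUBIC)
    h=np.zeros((360,800,3),np.uint8); h[:,:400]=a; h[:,405:795]=b; cv2.imwrite(f"pics/c{k}.png",h)
    f=s; W=cloud(d,f["position"],f["ee_rot"]); M=R.from_rotvec(f["ee_rot"]).as_matrix()
    for u in (250,306):
        print(u,[tuple((M.T@(W[v,u]-f["position"])*1e3).round(1)[:2]) for v in range(288,312,3)])
    print("rz col280",[(v,round(float((W[v,280]-PIV)@O*1e3),1),round(float(W[v,280,2]*1e3-134),1)) for v in range(255,312,4)])
E
python3 -c "
from h import *
look('5')"
```

```text
t 4.58 TCP r 6.0 t 0.5 z 20.1 F o 2.5 y 0.2 z -2.0 w 29.9 rotdev [-0.08  0.01  0.04]
250 [(np.float64(-7.4), np.float64(-0.3)), (np.float64(-11.3), np.float64(0.4)), (np.float64(-14.9), np.float64(0.9)), (np.float64(-16.9), np.float64(0.5)), (np.float64(-17.9), np.float64(-0.4)), (np.float64(153.5), np.float64(-108.0)), (np.float64(153.1), np.float64(-111.2)), (np.float64(154.0), np.float64(-115.3))]
306 [(np.float64(-8.4), np.float64(0.3)), (np.float64(-10.5), np.float64(-0.1)), (np.float64(-15.7), np.float64(1.3)), (np.float64(-16.5), np.float64(0.2)), (np.float64(-17.4), np.float64(-0.7)), (np.float64(153.9), np.float64(-108.3)), (np.float64(153.5), np.float64(-111.5)), (np.float64(154.3), np.float64(-115.5))]
rz col280 [(255, -14.9, 36.8), (259, -13.2, 37.3), (263, -10.7, 36.0), (267, -9.3, 37.3), (271, -8.6, 39.7), (275, -6.9, 40.0), (279, 1.7, 27.7), (283, 2.3, 30.3), (287, 16.8, 8.3), (291, 18.6, 9.4), (295, 5.7, 35.4), (299, 6.9, 36.8), (303, 24.7, 11.4), (307, 27.4, 11.1), (311, 30.4, 10.2)]
```

View pics/c5.png

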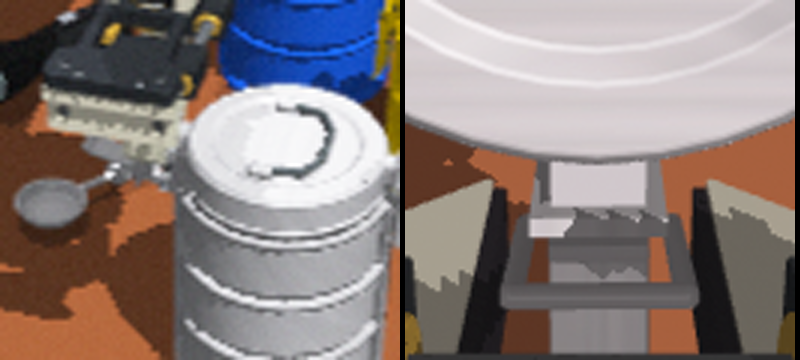

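step_arm(
  rows=[
    [0.6,0,0.0025,0,0,0,0],
    [0.6,0,0.005,0,0,0,0],
    [0.6,0,0.0075,0,0,0,0],
    [0.6,0,0.0075,0,0,0,0],
  ],
)

```text
clock: 5.02
position: [0.6093, -0.0277, 0.1545]
ee_rot: [-0.438, 1.526, 0.438]
force: [1.2, -2.6, -1.3]
width: 0.33
```

step_arm(
  rows=[
    [0.6,0,0.0012,0,0,0,0],
    [0.6,0,0.0018,0,0,0,0],
  ],
)

```text
clock: 5.18
position: [0.6088, -0.0269, 0.1545]
ee_rot: [-0.438, 1.526, 0.438]
force: [2.2, -3.0, -0.3]
width: 0.329
```

```bash
python3 -c "
from h import *
where()"
```

```text
t 5.18 TCP r -0.2 t 0.6 z 20.5 F o 3.7 y -0.3 z -0.3 w 30.3 rotdev [-0.02 -0.02 -0.02]
```

step_arm(
  rows=[
    [0.6,0,0.0008,0,0,0,0],
    [0.6,0,0.0013,0,0,0,0],
    [0.6,0,0.0013,0,0,0,0],
  ],
)

```text
clock: 5.43
position: [0.6082, -0.0259, 0.1545]
ee_rot: [-0.438, 1.526, 0.438]
force: [1.4, -2.9, -0.8]
width: 0.327
```

step_arm(
  rows=[
    [0.6,0,0.0008,0,0,0,0],
    [0.6,0,0.0013,0,0,0,0],
    [0.6,0,0.0013,0,0,0,0],
  ],
)

```text
clock: 5.68
position: [0.6076, -0.0251, 0.1545]
ee_rot: [-0.438, 1.526, 0.438]
force: [2.3, -2.6, -0.2]
width: 0.328
```

```bash
python3 -c "
from h import *
look('6')"
```

```text
t 5.68 TCP r -2.4 t 0.7 z 20.5 F o 3.4 y -0.5 z -0.2 w 30.2 rotdev [-0.03 -0.01 -0.01]
250 [(np.float64(153.7), np.float64(-91.2)), (np.float64(-0.7), np.float64(-5.7)), (np.float64(-15.5), np.float64(1.2)), (np.float64(-16.4), np.float64(0.2)), (np.float64(-16.8), np.float64(-1.1)), (np.float64(154.4), np.float64(-108.6)), (np.float64(154.3), np.float64(-112.0)), (np.float64(154.2), np.float64(-115.4))]
306 [(np.float64(8.2), np.float64(-9.1)), (np.float64(-5.3), np.float64(-3.1)), (np.float64(-15.9), np.float64(1.4)), (np.float64(-17.2), np.float64(0.7)), (np.float64(-17.4), np.float64(-0.8)), (np.float64(153.7), np.float64(-108.2)), (np.float64(154.2), np.float64(-112.0)), (np.float64(154.5), np.float64(-115.7))]
rz col280 [(255, -25.5, 41.2), (259, -23.2, 40.5), (263, -21.6, 40.9), (267, -19.3, 40.1), (271, -17.0, 39.3), (275, -13.8, 36.9), (279, -11.8, 36.8), (283, -10.1, 37.4), (287, -8.7, 38.5), (291, -8.2, 41.2), (295, -5.8, 40.4), (299, -2.2, 37.7), (303, 15.4, 12.7), (307, 17.3, 13.5), (311, 19.2, 14.4)]
```

View pics/c6.png

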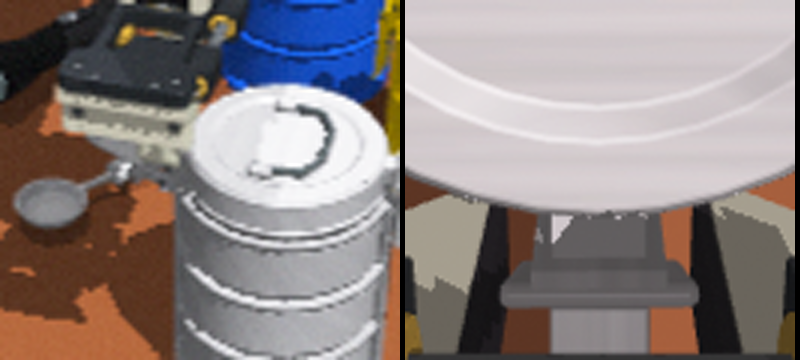

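step_arm(
  rows=[
    [0.6,0,0.0008,0,0,0,0],
    [0.6,0,0.0013,0,0,0,0],
    [0.6,0,0.0013,0,0,0,0],
  ],
)

```text
clock: 6.03
position: [0.607, -0.0242, 0.1544]
ee_rot: [-0.438, 1.526, 0.438]
force: [2.7, -2.5, -1.7]
width: 0.329
```

step_arm(
  rows=[
    [0.6,0,0.0008,0,0,0,0],
    [0.6,0,0.0013,0,0,0,0],
    [0.6,0,0.0013,0,0,0,0],
  ],
)

```text
clock: 6.28
position: [0.6066, -0.0235, 0.1544]
ee_rot: [-0.438, 1.526, 0.438]
force: [2.7, -3.4, -1.5]
width: 0.33
```

```bash
python3 -c "
from h import *
where()"
```

```text
t 6.28 TCP r -4.3 t 0.7 z 20.4 F o 4.3 y -0.5 z -1.5 w 30.4 rotdev [-0.02 -0.01 -0.02]
```

step_arm(
  rows=[
    [0.6,0,0.0008,0,0,0,0],
    [0.6,0,0.0013,0,0,0,0],
    [0.6,0,0.0013,0,0,0,0],
  ],
)

```text
clock: 6.53
position: [0.6066, -0.0234, 0.1545]
ee_rot: [-0.438, 1.525, 0.436]
force: [5.2, -5.3, -1.6]
width: 0.328
```

```bash
python3 -c "
from h import *
look('7')"
```

```text
t 6.53 TCP r -4.4 t 0.7 z 20.5 F o 7.3 y -1.6 z -1.6 w 30.1 rotdev [ 0.02 -0.03 -0.08]
250 [(np.float64(153.9), np.float64(-91.3)), (np.float64(153.5), np.float64(-94.4)), (np.float64(-14.9), np.float64(0.9)), (np.float64(-15.8), np.float64(-0.1)), (np.float64(-17.7), np.float64(-0.6)), (np.float64(153.3), np.float64(-107.9)), (np.float64(153.6), np.float64(-111.5)), (np.float64(153.4), np.float64(-114.9))]
306 [(np.float64(155.3), np.float64(-92.1)), (np.float64(2.2), np.float64(-7.4)), (np.float64(-14.1), np.float64(0.4)), (np.float64(-16.6), np.float64(0.3)), (np.float64(-16.9), np.float64(-1.1)), (np.float64(154.6), np.float64(-108.8)), (np.float64(155.6), np.float64(-112.9)), (np.float64(153.4), np.float64(-114.9))]
rz col280 [(255, -26.8, 40.0), (259, -24.9, 39.9), (263, -23.7, 41.2), (267, -21.5, 40.6), (271, -18.8, 39.2), (275, -16.7, 38.8), (279, -13.6, 36.7), (283, -11.8, 37.1), (287, -9.6, 36.7), (291, -8.3, 38.0), (295, -7.6, 40.3), (299, -6.4, 41.5), (303, 2.7, 30.2), (307, 15.9, 12.9), (311, 17.9, 13.5)]
```

View pics/c7.png

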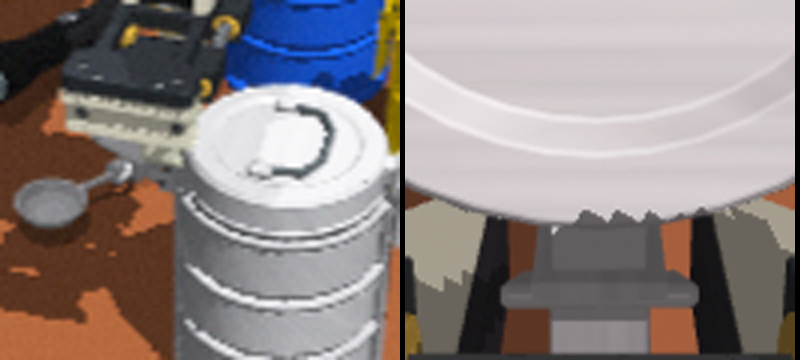

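step_arm(
  rows=[
    [0.6,0,-0.0025,0,0,0,0],
    [0.6,0.0015,-0.003,0,0,0,0],
    [0.6,0.003,-0.003,0,0,0,0],
    [0.6,0.0045,-0.003,0,0,0,0],
    [0.6,0.0045,-0.003,0,0,0,0],
  ],
)

```text
clock: 7.05
position: [0.6069, -0.024, 0.1505]
ee_rot: [-0.438, 1.526, 0.439]
force: [1.8, -1.1, -0.4]
width: 0.328
```

step_arm(
  rows=[
    [0.6,0.0013,0,0,0,0,0],
    [0.6,0.0026,0,0,0,0,0],
    [0.6,0.0026,0,0,0,0,0],
  ],
)

```text
clock: 7.3
position: [0.6069, -0.024, 0.1484]
ee_rot: [-0.438, 1.526, 0.439]
force: [1.6, 0.2, 0.5]
width: 0.331
```

```bash
python3 -c "
from h import *
look('8')"
```

```text
t 7.3 TCP r -3.7 t 0.7 z 14.4 F o 0.7 y -1.4 z 0.5 w 30.5 rotdev [-0.05  0.01  0.04]
250 [(np.float64(148.0), np.float64(-88.0)), (np.float64(148.4), np.float64(-91.5)), (np.float64(-14.9), np.float64(0.9)), (np.float64(-16.1), np.float64(0.1)), (np.float64(-17.3), np.float64(-0.8)), (np.float64(149.0), np.float64(-105.2)), (np.float64(147.5), np.float64(-107.7)), (np.float64(147.6), np.float64(-111.2))]
306 [(np.float64(18.0), np.float64(-14.6)), (np.float64(-3.5), np.float64(-4.2)), (np.float64(-15.2), np.float64(1.0)), (np.float64(-16.1), np.float64(0.0)), (np.float64(-16.6), np.float64(-1.2)), (np.float64(149.1), np.float64(-105.3)), (np.float64(147.5), np.float64(-107.7)), (np.float64(149.7), np.float64(-112.5))]
rz col280 [(255, -28.7, 40.0), (259, -26.7, 39.4), (263, -25.3, 40.3), (267, -23.6, 40.5), (271, -21.7, 40.5), (275, -20.0, 40.6), (279, -18.4, 41.0), (283, -14.1, 36.6), (287, -11.6, 35.7), (291, -10.1, 36.5), (295, -8.8, 37.6), (299, -7.9, 39.4), (303, -6.7, 40.5), (307, 1.9, 30.0), (311, 4.7, 29.0)]
```

View pics/c8.png

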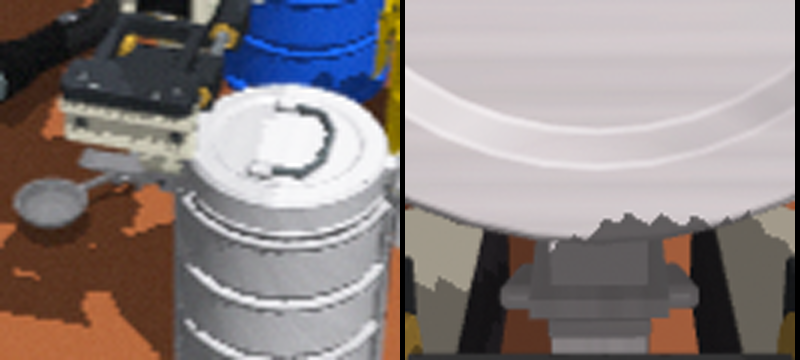

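step_arm(
  rows=[
    [0.6,0.0008,-0.0006,0,0,0,0],
    [0.6,0.0018,-0.0006,0,0,0,0],
    [0.6,0.0018,-0.0006,0,0,0,0],
  ],
)

```text
clock: 7.65
position: [0.6071, -0.0242, 0.1472]
ee_rot: [-0.438, 1.526, 0.439]
force: [-1.9, 2.7, 2.2]
width: 0.33
```

step_arm(
  rows=[
    [0.6,0.0008,0,0,0,0,0],
    [0.6,0.0014,0,0,0,0,0],
    [0.6,0.0014,0,0,0,0,0],
  ],
)

```text
clock: 7.9
position: [0.6072, -0.0244, 0.1461]
ee_rot: [-0.438, 1.526, 0.439]
force: [-1.8, 3.1, 1.8]
width: 0.326
```

step_arm(
  rows=[
    [0.6,0.0006,0,0,0,0,0],
    [0.6,0.0012,0,0,0,0,0],
    [0.6,0.0012,0,0,0,0,0],
  ],
)

```text
clock: 8.15
position: [0.6075, -0.0248, 0.1452]
ee_rot: [-0.438, 1.526, 0.438]
force: [-2.6, 3.1, 2.7]
width: 0.329
```

```bash
python3 -c "
from h import *
where()"
```

```text
t 8.15 TCP r -2.7 t 0.7 z 11.2 F o -4.0 y 0.5 z 2.7 w 30.3 rotdev [-0.02 -0.01 -0.  ]
```

step_arm(
  rows=[
    [0.6,0.0006,0,0,0,0,0],
    [0.6,0.0012,0,0,0,0,0],
    [0.6,0.0012,0,0,0,0,0],
  ],
)

```text
clock: 8.4
position: [0.6076, -0.0249, 0.1443]
ee_rot: [-0.438, 1.526, 0.438]
force: [-1.9, 3.7, 4.7]
width: 0.326
```

```bash
python3 -c "
from h import *
look('9')"
```

```text
t 8.4 TCP r -2.6 t 0.6 z 10.3 F o -4.2 y -0.3 z 4.7 w 30.0 rotdev [-0.02 -0.01 -0.01]
250 [(np.float64(2.5), np.float64(-5.8)), (np.float64(-8.1), np.float64(-1.5)), (np.float64(-14.4), np.float64(0.6)), (np.float64(-16.5), np.float64(0.3)), (np.float64(-18.2), np.float64(-0.2)), (np.float64(-17.7), np.float64(-2.1)), (np.float64(143.7), np.float64(-105.3)), (np.float64(144.1), np.float64(-108.9))]
306 [(np.float64(-0.9), np.float64(-3.9)), (np.float64(-8.5), np.float64(-1.3)), (np.float64(-15.8), np.float64(1.4)), (np.float64(-16.6), np.float64(0.3)), (np.float64(-17.6), np.float64(-0.6)), (np.float64(145.2), np.float64(-103.0)), (np.float64(144.0), np.float64(-105.5)), (np.float64(143.7), np.float64(-108.7))]
rz col280 [(255, -29.3, 39.5), (259, -27.7, 39.8), (263, -26.2, 40.2), (267, -24.8, 40.9), (271, -22.5, 39.8), (275, -20.5, 39.4), (279, -19.3, 40.6), (283, -15.6, 37.2), (287, -12.7, 35.3), (291, -11.2, 36.0), (295, -10.0, 37.3), (299, -7.7, 36.5), (303, -7.8, 39.9), (307, -6.4, 40.6), (311, 2.7, 29.5)]
```

View pics/c9.png

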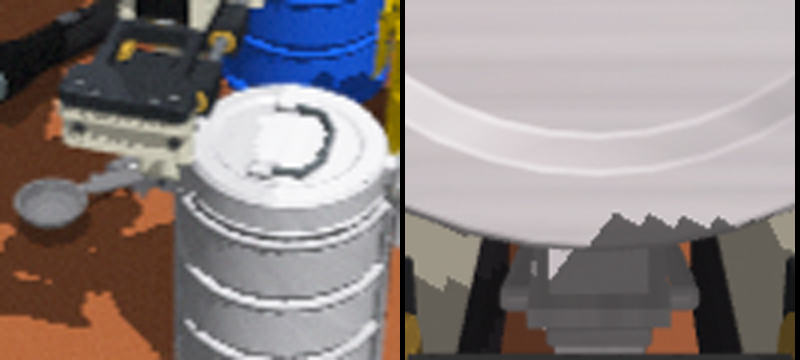

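step_arm(
  rows=[
    [0.6,0.0006,0,0,0,0,0],
    [0.6,0.001,0,0,0,0,0],
    [0.6,0.001,0,0,0,0,0],
  ],
)

```text
clock: 8.75
position: [0.6077, -0.0251, 0.1438]
ee_rot: [-0.438, 1.526, 0.437]
force: [-3.0, 3.4, 7.1]
width: 0.328
```

```bash
python3 -c "
from h import *
where()"
```

```text
t 8.75 TCP r -2.4 t 0.6 z 9.8 F o -4.5 y 0.8 z 7.1 w 30.2 rotdev [-0.01 -0.02 -0.03]
```

step_arm(
  rows=[
    [0.6,-0.0008,0,0,0,0,0],
    [0.3,-0.0008,0,0,0,0,0],
    [0.1,-0.0008,0,0,0,0,0],
    [0.1,-0.0008,0,0,0,0,0],
    [0.1,-0.02,0,0,0,0,0],
    [0.1,-0.06,0,0,0,0,0],
    [0.1,-0.1,-0.03,0,0,0,0],
    [0.1,-0.12,-0.06,0,0,0,0],
    [0.1,-0.12,-0.07,0,0,0,0],
    [0.5,-0.12,-0.07,0,0,0,0],
  ],
)

```text
clock: 9.58
position: [0.6382, -0.0759, 0.2395]
ee_rot: [-0.436, 1.526, 0.433]
force: [-0.6, -1.6, -1.3]
width: 0.416
```

```bash
python3 -c "
from h import *
where()
for n in ['scene','wrist']: s,d=grab(n,n+'10')
W=cloud(d,s['position'],s['ee_rot'])
a=cv2.resize(cv2.imread('pics/scene10.png')[180:270,220:320],None,fx=4,fy=4,interpolation=cv2.INTER_CUBIC)
b=cv2.imread('pics/wrist10.png')[0:360,90:485]
h=np.zeros((360,800,3),np.uint8); h[:,:400]=a; h[:,405:800]=b; cv2.imwrite('pics/c10.png',h)
"
```

```text
t 9.58 TCP r 56.9 t 1.7 z 105.5 F o 1.0 y 1.4 z -1.3 w 38.2 rotdev [ 0.25 -0.02 -0.13]
```

View pics/c10.png

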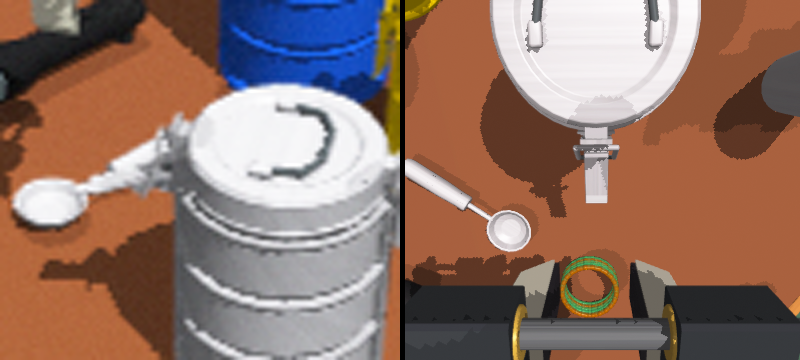

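```bash
python3 -c "
from h import *
f=np.load('pics/wrist10.npz'); d=dict(f); W=cloud(d,f['pos'],f['rot'])
b=cv2.resize(d['pixels'][110:210,240:330],None,fx=7,fy=6,interpolation=cv2.INTER_NEAREST); cv2.imwrite('pics/w10z.png',cv2.cvtColor(b,cv2.COLOR_RGB2BGR))
sub=W[165:194,275:287].reshape(-1,3); x=(sub-PIV)@O*1e3; z=sub[:,2]*1e3-134; k=np.polyfit(x,z,1); print('slope deg',np.degrees(np.arctan(k[0])),k)
for v in range(128,206,4): print(v,((W[v,281]-PIV)@O*1e3).round(1),(W[v,281,2]*1e3-134).round(1),end=' | ')
"
```

```text
slope deg -48.719848143933945 [-1.13907168 23.29877795]
128 -14.6 36.2 | 132 -12.2 36.4 | 136 -9.7 36.1 | 140 -7.6 40.1 | 144 -3.7 26.7 | 148 -1.3 28.3 | 152 1.6 25.9 | 156 3.8 29.3 | 160 11.1 -0.4 | 164 14.4 -2.2 | 168 17.4 -2.4 | 172 21.2 -6.5 | 176 24.5 -7.3 | 180 27.7 -7.7 | 184 31.7 -11.0 | 188 35.3 -12.5 | 192 39.0 -14.2 | 196 42.6 -15.3 | 200 46.3 -16.7 | 204 83.5 -134.5 |
```

View pics/w10z.png

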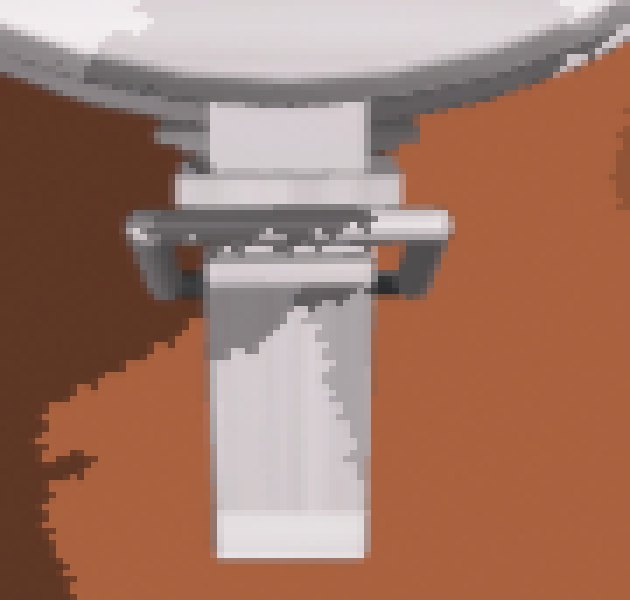

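```bash
python3 -c "
from h import *
T=lambda r,z: PIV+O*r/1e3+np.array([0,0,z/1e3])
plan(T(54,8),frame(AZ,np.radians(30)))
print(status.observe()['joints'].round(2))
"
```

```text
t 9.68 pos [ 0.6362 -0.0723  0.2379] F [-0.01  0.65 -0.41] w 0.337
shift [ 0.1199 -0.0018  0.0021] rot [-0.0005 -0.0017  0.4985]
[ 0.39  0.52 -0.57  1.48  0.29  1.23  0.35]
```

step_arm(
  rows=[
    [1,0,-0.002,0.002,0,0,0.12],
    [1,0.01,-0.002,0.002,0,0,0.24],
    [1,0.03,-0.002,0.002,0,0,0.36],
    [1,0.06,-0.002,0.002,0,0,0.48],
    [1,0.09,-0.002,0.002,0,0,0.5],
    [1,0.11,-0.002,0.002,0,0,0.5],
    [1,0.12,-0.002,0.002,0,0,0.5],
    [1,0.12,-0.002,0.002,0,0,0.5],
  ],
  newtons=8,
)

```text
clock: 10.35
position: [0.6375, -0.0713, 0.1408]
ee_rot: [-0.027, 1.639, 0.846]
force: [-0.2, 0.4, 0.2]
width: 0.003
```

```bash
python3 -c "
from h import *
where()
print(status.observe()['joints'].round(2))
for n in ['scene','wrist']: s,d=grab(n,n+'11')
a=cv2.resize(cv2.imread('pics/scene11.png')[180:270,220:320],None,fx=4,fy=4,interpolation=cv2.INTER_CUBIC)
b=cv2.imread('pics/wrist11.png')[60:420,80:475]
h=np.zeros((360,800,3),np.uint8); h[:,:400]=a; h[:,405:800]=b; cv2.imwrite('pics/c11.png',h)
T=lambda r,z: PIV+O*r/1e3+np.array([0,0,z/1e3])
plan(T(48,-4.5),frame(AZ,np.radians(30)))
"
```

```text
t 10.35 TCP r 52.6 t -0.1 z 6.8 F o -0.4 y -0.0 z 0.2 w 0.2 rotdev [-0.08  0.22 30.23]
[ 0.54  0.87 -0.62  1.25  0.03  1.45  0.59]
t 10.45 pos [ 0.6392 -0.0713  0.1444] F [0.7  0.58 0.38] w 0.003
shift [ 0.0196 -0.0034 -0.002 ] rot [ 0.0022 -0.0006 -0.0002]
```

View pics/c11.png

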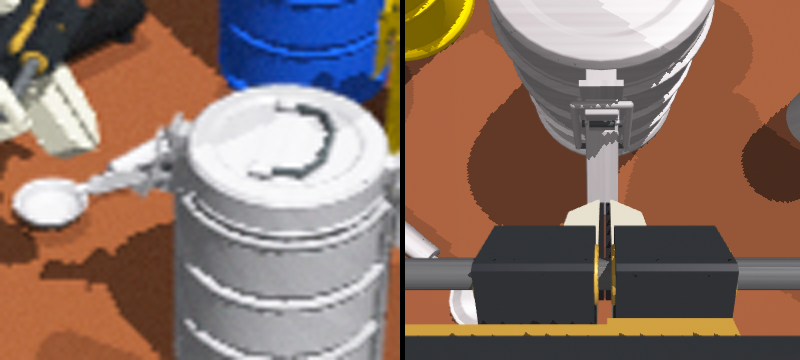

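```bash
cat >> h.py <<'E'
def T(r,z): return PIV+O*r/1e3+np.array([0,0,z/1e3])
def S(dr,dz): return (round((-.5*dr-.866*dz)/800,5),round((-.866*dr+.5*dz)/800,5))
def tc(q,s=36): return np.array([s*np.sin(q)+5*np.cos(q)+8.2,-s*np.cos(q)+5*np.sin(q)-4.75])
E
python3 -c "
from h import *
where(); plan(T(45,-11),frame(AZ,np.radians(30)))"
```

```text
t 10.45 TCP r 53.5 t -1.6 z 10.4 F o -0.1 y -0.9 z 0.4 w 0.3 rotdev [-0.14 -0.   30.01]
t 10.45 pos [ 0.6392 -0.0713  0.1444] F [0.7  0.58 0.38] w 0.003
shift [ 0.0285 -0.0042 -0.002 ] rot [ 0.0022 -0.0006 -0.0002]
```

step_arm(
  rows=[
    [1,0.009,-0.002,-0.001,0,0,0],
    [1,0.018,-0.004,-0.001,0,0,0],
    [1,0.0255,-0.004,-0.001,0,0,0],
    [1,0.0255,-0.004,-0.001,0,0,0],
    [1,0.0255,-0.004,-0.001,0,0,0],
  ],
)

```text
clock: 10.87
position: [0.6344, -0.0668, 0.1242]
ee_rot: [-0.029, 1.635, 0.843]
force: [0.8, -0.7, 0.6]
width: 0.004
```

```bash
python3 -c "
from h import *
where()
for a,b in zip([1.135,.95,.8,.6,.4,.25],[.95,.8,.6,.4,.25,.15]): print(a,b,S(*(tc(b)-tc(a))))
"
```

```text
t 10.87 TCP r 47.1 t 0.1 z -9.8 F o 1.0 y -0.3 z 0.6 w 0.3 rotdev [-0.04  0.04 30.01]
1.135 0.95 (np.float64(0.00832), np.float64(-0.00112))
0.95 0.8 (np.float64(0.0068), np.float64(0.00023))
0.8 0.6 (np.float64(0.00887), np.float64(0.00188))
0.6 0.4 (np.float64(0.00832), np.float64(0.00361))
0.4 0.25 (np.float64(0.00568), np.float64(0.00375))
0.25 0.15 (np.float64(0.00345), np.float64(0.00296))
```

step_arm(
  rows=[
    [1,0.003,0,0,0,0,0],
    [1,0.006,0.0005,0,0,0,0],
    [1,0.008,0.001,0,0,0,0],
    [1,0.008,0.001,0,0,0,0],
  ],
)

```text
clock: 11.2
position: [0.6325, -0.0636, 0.1188]
ee_rot: [-0.029, 1.635, 0.843]
force: [0.4, -0.3, -0.6]
width: 0.004
```

step_arm(
  rows=[
    [1,0.002,0,0,0,0,0],
    [1,0.004,0,0,0,0,0],
    [1,0.004,0,0,0,0,0],
  ],
)

```text
clock: 11.45
position: [0.6318, -0.0625, 0.116]
ee_rot: [-0.029, 1.635, 0.842]
force: [0.7, -0.0, 0.8]
width: 0.006
```

```bash
python3 -c "
from h import *
where()
s,d=grab('wrist','wrist12'); cv2.imwrite('pics/w12.png',cv2.resize(cv2.imread('pics/wrist12.png')[60:300,160:400],None,fx=2.4,fy=2.4))
"
```

```text
t 11.45 TCP r 42.1 t 0.0 z -18.0 F o 0.4 y -0.6 z 0.8 w 0.5 rotdev [-1.000e-02  1.000e-02  2.999e+01]
```

View pics/w12.png

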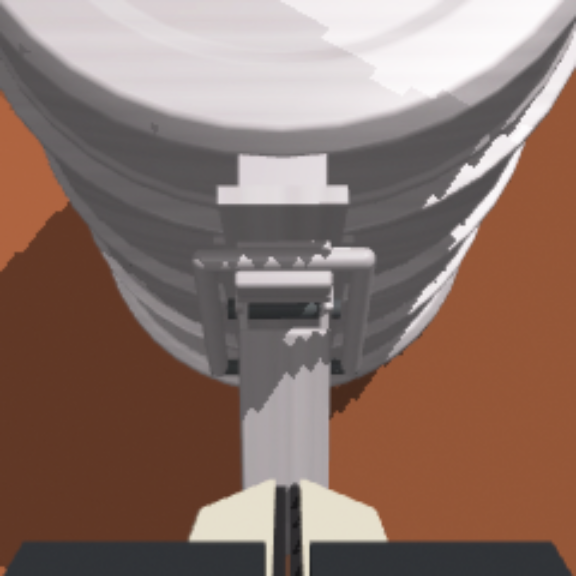

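step_arm(
  rows=[
    [1,0.002,0,0,0,0,0],
    [1,0.004,0,0,0,0,0],
    [1,0.006,0,0,0,0,0],
    [1,0.006,0,0,0,0,0],
  ],
)

```text
clock: 11.83
position: [0.6304, -0.0603, 0.1118]
ee_rot: [-0.029, 1.635, 0.842]
force: [1.4, -0.7, 0.1]
width: 0.006
```

```bash
python3 -c "
from h import *
where()
s,d=grab('wrist','wrist13'); cv2.imwrite('pics/w13.png',cv2.resize(cv2.imread('pics/wrist13.png')[60:300,160:400],None,fx=2.4,fy=2.4))
"
```

```text
t 11.83 TCP r 39.5 t 0.0 z -22.2 F o 1.3 y -0.8 z 0.1 w 0.5 rotdev [-2.e-02  2.e-02  3.e+01]
```

View pics/w13.png

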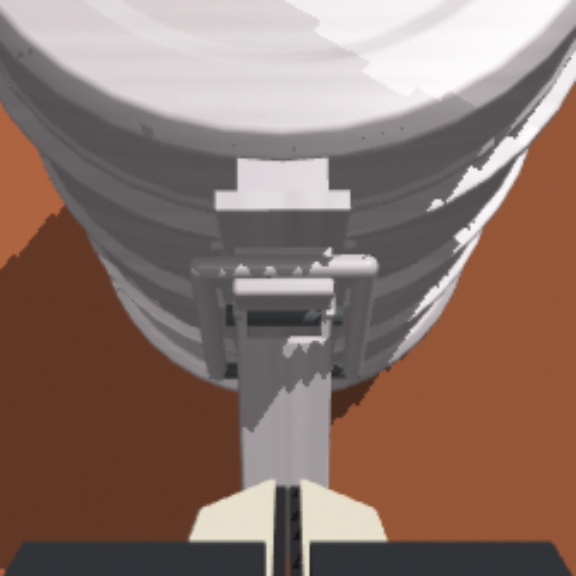

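```bash
cat >> h.py <<'E'
def lev(k,rows,cols=(272,290)):
    f=np.load(f'pics/{k}.npz'); d=dict(f); W=cloud(d,f['pos'],f['rot'])
    sub=W[rows[0]:rows[1],cols[0]:cols[1]].reshape(-1,3); x=(sub-PIV)@O*1e3; z=sub[:,2]*1e3-134
    m=(abs((sub-PIV)@YT)<.009)&(x>4)&(z<20)&(z>-60); x=x[m];z=z[m]
    P=np.c_[x,z]; c=P.mean(0); v=np.linalg.svd(P-c)[2][0]; v*=np.sign(v[0]); print(k,"q from slope",round(float(np.arctan2(v[0],-v[1])),3),"c",c.round(1),len(P), "perp off", round(float(-(c[0]*v[1]-c[1]*v[0])),2))
E
python3 -c "
from h import *
lev('wrist12',(205,255));lev('wrist13',(208,255))"
```

```text
wrist12 q from slope 0.994 c [18.6 -5.7] 898 perp off 5.32
wrist13 q from slope 0.903 c [17.2 -7. ] 846 perp off 5.18
```

step_arm(
  rows=[
    [1,0.0022,0.0001,0,0,0,0],
    [1,0.0044,0.0004,0,0,0,0],
    [1,0.0066,0.0008,0,0,0,0],
    [1,0.0066,0.0008,0,0,0,0],
  ],
)

```text
clock: 12.22
position: [0.6288, -0.0576, 0.1076]
ee_rot: [-0.029, 1.635, 0.842]
force: [1.5, -1.9, 0.2]
width: 0.009
```

```bash
python3 -c "
from h import *
where()
s,d=grab('wrist','wrist14'); cv2.imwrite('pics/w14.png',cv2.resize(cv2.imread('pics/wrist14.png')[60:300,160:400],None,fx=2.4,fy=2.4))
lev('wrist14',(212,255))
"
```

```text
t 12.22 TCP r 36.3 t -0.0 z -26.4 F o 2.4 y -0.2 z 0.2 w 0.8 rotdev [-2.000e-02  1.000e-02  2.999e+01]
wrist14 q from slope 0.76 c [15.4 -8.8] 771 perp off 5.09
```

View pics/w14.png

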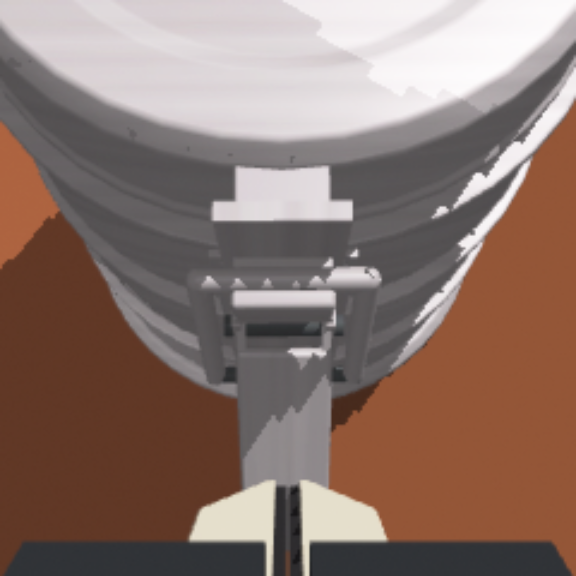

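step_arm(
  rows=[
    [1,0.0022,0.0005,0,0,0,0],
    [1,0.0044,0.001,0,0,0,0],
    [1,0.0066,0.0017,0,0,0,0],
    [1,0.0066,0.0017,0,0,0,0],
  ],
)

```text
clock: 12.6
position: [0.6266, -0.0543, 0.1036]
ee_rot: [-0.029, 1.635, 0.843]
force: [1.3, -2.4, -0.4]
width: 0.006
```

step_arm(
  rows=[
    [1,0.0022,0.001,0,0,0,0],
    [1,0.0044,0.002,0,0,0,0],
    [1,0.0066,0.003,0,0,0,0],
    [1,0.0066,0.003,0,0,0,0],
  ],
)

```text
clock: 12.93
position: [0.6239, -0.0499, 0.1003]
ee_rot: [-0.029, 1.635, 0.843]
force: [0.9, -1.2, -1.4]
width: 0.005
```

```bash
python3 -c "
from h import *
where()
s,d=grab('wrist','wrist15'); cv2.imwrite('pics/w15.png',cv2.resize(cv2.imread('pics/wrist15.png')[60:300,160:400],None,fx=2.4,fy=2.4))
lev('wrist15',(222,258))
"
```

```text
t 12.93 TCP r 27.2 t 0.0 z -33.7 F o 1.5 y -0.1 z -1.4 w 0.5 rotdev [-4.000e-02  3.000e-02  3.004e+01]
wrist15 q from slope 0.427 c [ 10.2 -11.3] 631 perp off 4.63
```

View pics/w15.png

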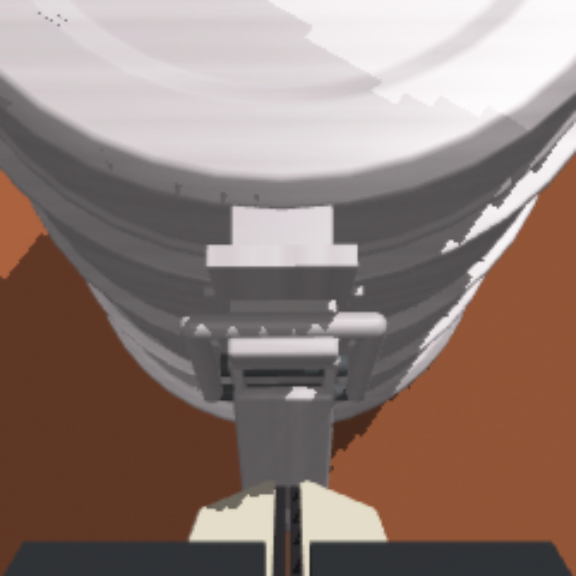

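step_arm(
  rows=[
    [1,0.0022,0.0014,0,0,0,0],
    [1,0.0044,0.0028,0,0,0,0],
    [1,0.006,0.004,0,0,0,0],
    [1,0.006,0.004,0,0,0,0],
  ],
)

```text
clock: 13.32
position: [0.6211, -0.0451, 0.098]
ee_rot: [-0.029, 1.635, 0.844]
force: [0.3, 0.0, -0.5]
width: 0.002
```

```bash
python3 -c "
from h import *
where()
s,d=grab('wrist','wrist16'); cv2.imwrite('pics/w16.png',cv2.resize(cv2.imread('pics/wrist16.png')[60:300,160:400],None,fx=2.4,fy=2.4))
lev('wrist16',(228,258))
"
```

```text
t 13.32 TCP r 21.7 t -0.1 z -36.0 F o 0.1 y -0.3 z -0.5 w 0.2 rotdev [-7.000e-02  3.000e-02  3.006e+01]
wrist16 q from slope 0.23 c [  7.5 -12.4] 413 perp off 4.51
```

View pics/w16.png

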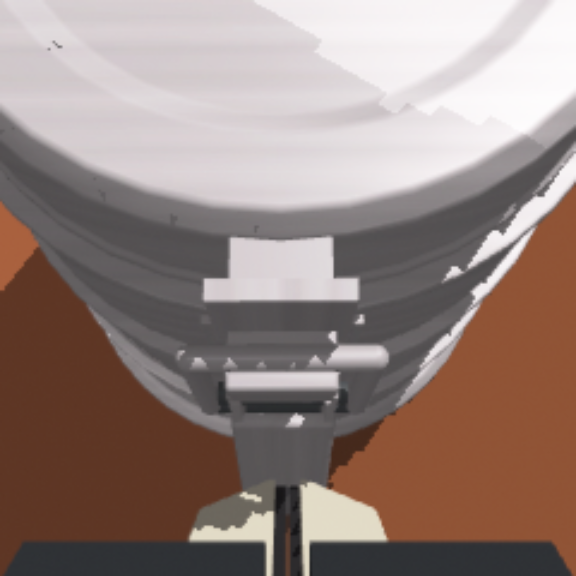

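step_arm(
  rows=[
    [1,0.0018,0.0016,0,0,0,0],
    [1,0.0036,0.0032,0,0,0,0],
    [1,0.0036,0.0032,0,0,0,0],
  ],
)

```text
clock: 13.62
position: [0.6193, -0.0423, 0.0968]
ee_rot: [-0.029, 1.635, 0.843]
force: [0.6, -0.0, -0.7]
width: 0.005
```

```bash
python3 -c "
from h import *
where()
s,d=grab('wrist','wrist17'); cv2.imwrite('pics/w17.png',cv2.resize(cv2.imread('pics/wrist17.png')[60:300,160:400],None,fx=2.4,fy=2.4))
lev('wrist17',(230,258))
"
```

```text
t 13.62 TCP r 18.4 t -0.1 z -37.2 F o 0.3 y -0.5 z -0.7 w 0.5 rotdev [-5.000e-02  2.000e-02  3.003e+01]
wrist17 q from slope 0.013 c [  4.7 -24.6] 270 perp off 4.41
```

View pics/w17.png

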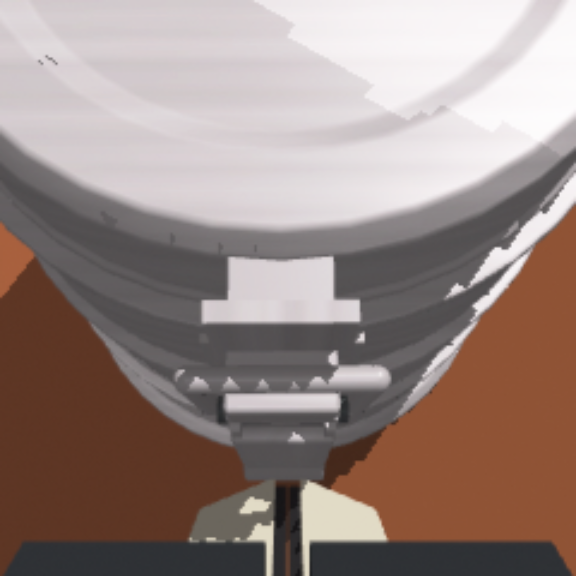

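step_arm(
  rows=[
    [1,-0.01,-0.016,0,0,0,0],
    [1,-0.02,-0.03,0,0,0,0],
    [1,-0.06,-0.04,0,0,0,0],
    [1,-0.11,-0.05,0,0,0,0],
    [1,-0.15,-0.05,0,0,0,0],
    [1,-0.15,-0.05,0,0,0,0],
  ],
)

```text
clock: 14.17
position: [0.6733, -0.1269, 0.1861]
ee_rot: [-0.03, 1.628, 0.835]
force: [0.9, 0.2, 0.5]
width: 0.006
```

```bash
python3 -c "
from h import *
where()
for n in ['scene','wrist','top']: s,d=grab(n,n+'18')
a=cv2.resize(cv2.imread('pics/scene18.png')[180:270,220:320],None,fx=4,fy=4,interpolation=cv2.INTER_CUBIC)
b=cv2.imread('pics/wrist18.png')[30:390,80:475]
h=np.zeros((360,800,3),np.uint8); h[:,:400]=a; h[:,405:800]=b; cv2.imwrite('pics/c18.png',h)
for k in ('top0','top18'):
    d=dict(np.load(f'pics/{k}.npz')); W=cloud(d); v=W-PIV; r=v@O*1e3;t=v@YT*1e3; z=W[...,2]*1e3-134
    for a,b in ((-30,-15),(-60,-45),(-120,-105)):
        m=(r>a)&(r<b)&(abs(t)<25)&(abs(z-38)<8); print(k,a,np.median(z[m]).round(2),z[m].mean().round(2),m.sum())
"
```

```text
t 14.17 TCP r 118.7 t -1.1 z 52.1 F o 0.3 y -0.8 z 0.5 w 0.6 rotdev [ 0.17 -0.39 29.62]
top0 -30 40.56 40.48 122
top0 -60 37.92 37.87 125
top0 -120 39.19 39.3 128
top18 -30 39.38 39.18 118
top18 -60 36.78 36.77 126
top18 -120 38.54 38.69 128
```

View pics/c18.png

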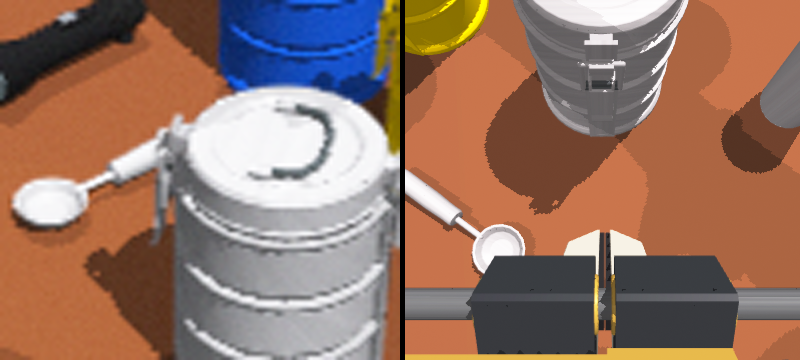

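View pics/top18.png

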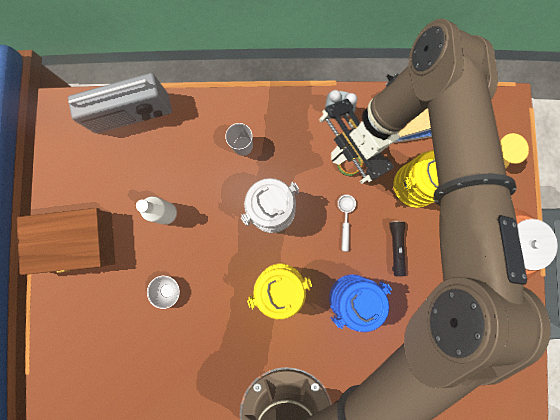

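```bash
python3 -c "
from h import *
a=cv2.resize(cv2.imread('pics/scene18.png')[200:260,245:305],None,fx=9,fy=9,interpolation=cv2.INTER_CUBIC)[:400,:400]
b=cv2.resize(cv2.imread('pics/wrist18.png')[50:170,220:340],None,fx=3.3,fy=3.3,interpolation=cv2.INTER_CUBIC)
h=np.zeros((400,800,3),np.uint8); h[:,:400]=a; h[:396,404:800]=b; cv2.imwrite('pics/c19.png',h)
f=np.load('pics/wrist18.npz'); W=cloud(dict(f),f['pos'],f['rot'])
for k in range(56,150,4): print(k,((W[k,278]-PIV)@O*1e3).round(1),(W[k,278,2]*1e3-134).round(1),end=' | ')
for v in (93,95,97): print([(u,((W[v,u]-PIV)@O*1e3).round(1),(W[v,u,2]*1e3-134).round(1)) for u in (257,260,296,299)])
"
```

```text
56 -17.4 38.7 | 60 -15.4 37.7 | 64 -15.0 34.4 | 68 -11.8 35.1 | 72 -6.2 39.4 | 76 -4.8 37.5 | 80 -4.8 33.3 | 84 -5.1 28.5 | 88 -5.9 22.8 | 92 -1.4 25.6 | 96 3.5 29.1 | 100 4.3 25.9 | 104 4.8 21.9 | 108 -8.0 -6.6 | 112 -0.2 2.1 | 116 -4.2 -11.4 | 120 4.0 -1.5 | 124 4.7 -6.2 | 128 4.4 -13.2 | 132 4.5 -19.8 | 136 4.8 -26.2 | 140 4.5 -34.3 | 144 5.2 -40.6 | 148 5.6 -47.9 | [(257, np.float64(-0.8), np.float64(25.4)), (260, np.float64(-1.0), np.float64(25.2)), (296, np.float64(-1.2), np.float64(24.6)), (299, np.float64(-1.4), np.float64(24.4))]
[(257, np.float64(0.3), np.float64(24.9)), (260, np.float64(0.9), np.float64(26.0)), (296, np.float64(0.5), np.float64(25.3)), (299, np.float64(-0.0), np.float64(24.4))]
[(257, np.float64(1.4), np.float64(24.5)), (260, np.float64(0.8), np.float64(23.3)), (296, np.float64(1.3), np.float64(24.2)), (299, np.float64(-0.0), np.float64(21.9))]
```

View pics/c19.png

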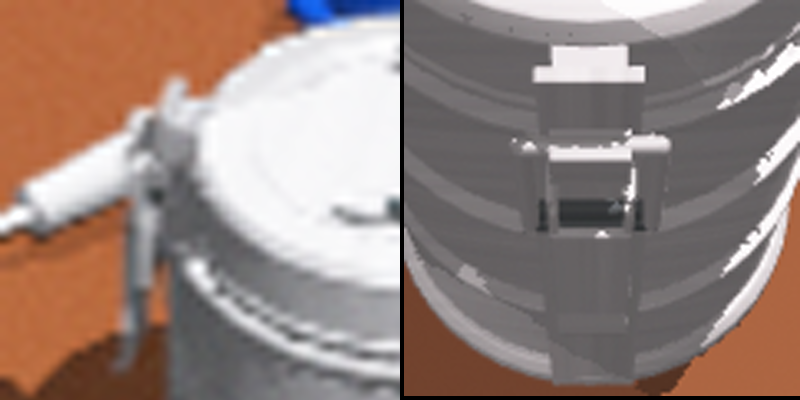

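The lever lies flat: its face is at r≈4.5 mm all the way down, so q≈0. The bar sits in the pocket behind the lip, and the lid is drawn down. The arm is clear, so I'm handing in.

```bash
python3 -c "
from cell import arm
print(arm.sign_off())"
```

```text
the job is handed in; nothing more can be done
None
```

The catch is closed: the loop is hooked in the keeper and the lever lies flat, holding the lid down by itself. I handed the job in at about 14.3 s on the robot's clock.

- **Hooking the loop:** I pinched the loop at its bar and led it over the lip. I felt the back plate at about 7 N, backed off 1–2 mm, and lowered the bar to the floor of the pocket, also about 7 N. Then I let go.
- **Closing the lever:** I pushed it in with the closed fingertips, tilted 30°. The contact readings peaked at under 3 N, it snapped over the dead point, and I drew the arm back.
- **Last checks:** With the arm clear, the bar sat behind the lip. The lever read about 0.01 rad just after it snapped shut, and its face lay flat in the last picture. Nothing else on the stool had visibly moved in the top view.
- **Where the readings disagreed:**
  - The lid's near side came down about 1.2 mm by the top camera. That is less than the 2 mm expected at the seat, though I measured it further in and the depth readings are noisy.
  - The push forces were also lower than the roughly 5 N described.

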